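# Check welding filters and lock them in their carrier

## Robot

A 6-joint arm with a two-finger parallel gripper is mounted at the origin on the work surface. World frame = base frame: x ahead of the robot, y to its left, z up, the work surface at z = 0. Lengths are in m, angles in rad, forces in N, time in s.
With the tool pointing down it reaches from about 0.375 to 0.975 m from the base axis. Payload 3.8 kg.
Tool frame: the origin (TCP) lies on the centre line of the jaws, within the pads' length; the fingertips stand 14 mm ahead of it and the grasp point (between the pads) lies 5 mm behind it (bot.finger_overhang is the distance from the TCP to the fingertips, in m); y points along the fingers, x is the direction in which the jaws open and shut, and the axes are right-handed (so a half turn about y gives the same grasp; the last joint's range is limited). The gripper opens to 85 mm and grips with 20 to 120 N. Pads are 22 mm wide; open, the fingers measure 114 mm over their backs; the gripper's body (76 mm by 85 mm) begins 54 mm behind the grasp point. The pads swing forward as they close: fully open they stand 13 mm farther back than shut.
Start: joints at [1.087, 0.264, 1.604, -0, 1.274, -0.037], TCP at [0.292, 0.609, 0.245] pointing down, gripper open.
Joint ranges: [-2.63, 2.63], [-0.94, 2.18], [0.31, 2.57], [-1.31, 4.45], [0, 2.66], [-2.55, 2.55]. Speed limits (rad/s): [2.57, 2.57, 3.14, 3.14, 3.14, 3.14].

## Interface

Orientations are given as a rotation vector (axis times angle).
In Python, from workcell import readout, read_camera, bot, spotter gives the robot as it stands.
- The arm moves only by the tool jog_arm, never from a script. Its argument "increments" is a list of rows, each a list of 7 numbers: the shift along the tool's x, y, z in m, then the turn, a rotation vector about the tool's x, y, z in rad, then the opening, from 0 (shut) to 1 (fully open). A call has 1 to 10 rows; each row shifts and turns the pose as measured when the row begins, along the tool's axes as they then stand; what a row does not reach is not made up. A row lasts 1/8 s, in which the tool goes at most 62.5 mm and 10.7 degrees, less where a joint would pass 70% of its speed; a pose out of reach is approached as far as the arm can. A call with a gripper value outside its range is refused whole. The fingers move at their own pace and stop on an object; "force" is the grip in N (left out, the last holds). Time passes only in rows, so rows that do not move let the fingers close. It gives the time, the measured TCP pose, the force and the opening at its end, in the units of the state.
- readout.read_state(): the state, without advancing time (a new reading comes with each control period).
- read_camera(name): name is "scene" or "top" or "wrist"; returns a dict with "img" (480x640x3 uint8, blue, green, red), "range_z" (480x640 float32, m along the optical axis (not along the pixel's ray), 0 where there is no reading), "fx", "fy", "cx", "cy" (pixels), "world_from_camera" (4x4, takes a point from camera to world coordinates). Camera axes: x right, y down, z forward; pixel columns grow to the right and rows downward; lengths in m; the calibration is good to about 2 mm. A picture is of the moment at which its call begins.
- bot.finish_job(): hands the job in, once; it reports no verdict.
Trained networks look in a picture, given as the dict that the camera call returned (one of the last four; its "shot" number tells which), for a name from the list of things; names that differ only in an ending like _2 or _b are one class to them, and where a whole thing is asked for, a point or a joint stands for the part that bears it (a point fixed in the world has none). Each returns a list of dicts, best first, with "p" (0 to 1); they miss things now and then, are a little off and sometimes report something else, mostly with a low value. They report only what shows in the picture. A call takes as long as a camera call. They do not tell look-alikes from the thing itself.
- spotter.masks_of(picture, thing): "mask" (480x640 bool, what is visible of it) and "location" ([column, row] in pixels, amid what is visible of it).
- spotter.spot_point(picture, thing): "location" ([column, row] in pixels: a listed point, or the origin of a listed thing).
The state is a dict: "time": time; "q": joint angles; "joint_vel": joint speeds; "joint_torque": joint torques, N m; "tool_pos": TCP position; "tcp_rot": TCP orientation; "wrist_force": force on the tool from outside, world axes, zero at the start; "torque": the same for the moment, N m; "width": opening from 0.0 (shut) to 1.0 (fully open).
Only numpy, scipy, OpenCV 4.12 (cv2) and the standard library are available. Lean on these libraries where they do the work, as an engineer would, in place of code of your own. Each camera call takes 0.05 s, during which the arm holds its last target. There are 200 camera calls.

## Task

Put the square key into the carrier's keeper and turn it fully anticlockwise, so that its bar swings clear of the bay; then take the welding-filter cartridges gently, since they are glass, from the widest to the narrowest: lift each one present off the bench, hold it level and still over the upward-looking camera, at the place and height its pointer marks, for two seconds, and lay it flat in the bay, the next one on top of it. When all are stacked, turn the keeper with the key fully clockwise again so that its bar lies over the stack (never push the keeper by hand), and stand the key back in its holder. Leave the tin, the hammer and the timber offcut alone.

Things in the scene. Friction and masses are not known exactly. Their poses are not given: they have to be found in the camera images.
- wide_center (a point): Centre (half-way up) of the wide filter cartridge (widest of the three): flat black slab with a dark green glass pane on top, 100 mm long (x axis), 62 mm wide (y), 16 mm thick (z up), 0.1 to 0.2 kg; starts flat on the bench. May be absent (None). Cracks if squeezed by more than about 50 N per finger (20 to 35 N is plenty) or pressed down by more than about 50 N.
- medium_center (a point): Centre (half-way up) of the medium filter cartridge (middle one): flat black slab with a dark green glass pane on top, 100 mm long (x axis), 50 mm wide (y), 16 mm thick (z up), 0.1 to 0.2 kg; starts flat on the bench. May be absent (None). Cracks if squeezed by more than about 50 N per finger (20 to 35 N is plenty) or pressed down by more than about 50 N.
- narrow_center (a point): Centre (half-way up) of the narrow filter cartridge (narrowest): flat black slab with a dark green glass pane on top, 100 mm long (x axis), 38 mm wide (y), 16 mm thick (z up), 0.1 to 0.2 kg; starts flat on the bench. May be absent (None). Cracks if squeezed by more than about 50 N per finger (20 to 35 N is plenty) or pressed down by more than about 50 N.
- view_point (a point): Viewing point, in free air 150 mm above the bench, straight above an upward-looking camera (black puck with white light ring, 72 mm across, top 38 mm above the bench). A thin steel pointer at that height, its tip 77 mm away on the stand's +y side, marks it; its post, 158 mm tall, 10 mm thick, is 105 mm away on that side. z up.
- bay (a point): Centre of the carrier bay's floor, 8 mm above the bench; x along the bay, z up. Cartridges stack here flat, lengths along x. The bay is 107 mm long between end walls and 70 mm wide between corner guides that cover only the last 12 mm at each end, so both long sides are open for fingers. Walls and guides stand 48 mm above the floor. The keeper's axis is 98 mm along +x.
- keeper (a joint): Angle of the keeper, a captive steel knob with a flat bar, on a vertical axis. 0 = open, bar off to the bay's -y side; 1.5 (hard stop) = shut, bar along the bay over the stack. Starts near shut. Grows clockwise from above; friction about 0.15 N m, stays where left. Bar 18 mm wide, 126 mm long from the axis, underside 54 mm above the bay floor.
- recess (a point): Centre of the mouth of the square recess in the top of the keeper's knob, on its axis, 84 mm above the bench. The recess is 14 x 14 mm, 14 mm deep, sides parallel to this point's x and y; it turns with the keeper (bar along this point's -x). The knob is 36 mm square, 22 mm tall.
- key_handle (a point): Centre of the handle of the square key, a T-shaped steel key 84 mm tall, standing upright (z up) in its holder. Handle: bar 60 mm long (x) x 16 mm wide (y) x 22 mm tall, at the top. Below it a 12 mm round shank, then a 29 mm collar whose underside is 40 mm above the tip's end, then a 12 x 12 mm square shaft (sides along x and y) to the tip. 0.15 kg.
- key_tip (a point): Centre of the lower end face of the key's square tip, 73 mm straight below the handle's centre.
- holder_mouth (a point): Centre of the top of the key's holder, a wooden block 56 x 56 x 45 mm, z up, with an 18 mm square hole right through. The key stands in it with its collar on the block's top, its handle's centre 33 mm above this point.
- tin: Aluminium tin, 70 mm across, 100 mm tall, origin at the centre of its underside. Bystander: leave it alone.
- hammer: Hammer lying on the bench. Bystander: leave it alone.
- offcut: Timber offcut, 140 x 60 x 45 mm, origin at the centre of its underside. Bystander: leave it alone.
Mind the look-alikes: they are no part of the job. Leave any blue or brown look-alike of the part that bears wide_center alone. Of the things shaped like the part that bears holder_mouth, the wooden one is meant.

How it is judged:
On the way, in this order (a step that is already met when the one before it is completed fails the run):
1. The keeper is turned open (below 0.25 rad) with the key's tip at least 7 mm down in its recess (value of joint keeper below 0.25 rad and horizontal distance between key_tip and recess below 0.005 m and z of key_tip in the frame of recess below -0.007 m), for 0.2 s.
2. The wide cartridge is held still and level at the viewing point (its centre within 20 mm) for 1.5 s (distance between wide_center and view_point below 0.02 m and angle between wide_center's own z axis and vertical below 0.15 rad and linear speed of wide below 0.03 m/s), for 1.5 s.
3. The wide cartridge lies flat in the carrier's bay, released (x of wide_center in the frame of bay between -0.006 and 0.006 m and y of wide_center in the frame of bay between -0.018 and 0.018 m and z of wide_center in the frame of bay below 0.012 m and angle between wide_center's own z axis and vertical below 0.08 rad and contact force between the fingers and wide below 0.3 N), for 0.2 s.
4. The medium cartridge is held still and level at the viewing point (its centre within 20 mm) for 1.5 s (distance between medium_center and view_point below 0.02 m and angle between medium_center's own z axis and vertical below 0.15 rad and linear speed of medium below 0.03 m/s), for 1.5 s.
5. The medium cartridge lies flat in the carrier's bay, released (x of medium_center in the frame of bay between -0.006 and 0.006 m and y of medium_center in the frame of bay between -0.018 and 0.018 m and z of medium_center in the frame of bay below 0.028 m and angle between medium_center's own z axis and vertical below 0.08 rad and contact force between the fingers and medium below 0.3 N), for 0.2 s.
6. The narrow cartridge is held still and level at the viewing point (its centre within 20 mm) for 1.5 s (distance between narrow_center and view_point below 0.02 m and angle between narrow_center's own z axis and vertical below 0.15 rad and linear speed of narrow below 0.03 m/s), for 1.5 s.
7. The narrow cartridge lies flat in the carrier's bay, released (x of narrow_center in the frame of bay between -0.006 and 0.006 m and y of narrow_center in the frame of bay between -0.018 and 0.018 m and z of narrow_center in the frame of bay below 0.044 m and angle between narrow_center's own z axis and vertical below 0.08 rad and contact force between the fingers and narrow below 0.3 N), for 0.2 s.
8. The keeper is turned shut (beyond 1.38 rad) with the key's tip at least 7 mm down in its recess (value of joint keeper above 1.38 rad and horizontal distance between key_tip and recess below 0.005 m and z of key_tip in the frame of recess below -0.007 m), for 0.2 s.
At the end, for the whole second after the job is handed in: Every cartridge present lies flat at rest in the bay, wider ones below, its centre within 6 mm lengthwise and 18 mm across of the bay's centre; the keeper is at 1.38 rad or more; the key stands still in its holder, collar down (handle centre 28-37 mm above the mouth, within 8 mm sideways) (all of step 3 and all of step 5 and all of step 7 and linear speed of each of wide, medium, narrow, key below 0.02 m/s and value of joint keeper above 1.38 rad and horizontal distance between each of key_tip, key_handle and holder_mouth below 0.008 m and z of key_handle in the frame of holder_mouth between 0.028 and 0.037 m); the robot touches nothing.
It fails at once if A cartridge is squeezed too hard (more than about 65 N per finger, 140 N in all) (contact force between the fingers and wide above 140 N or contact force between the fingers and medium above 140 N or contact force between the fingers and narrow above 140 N).
It fails at once if A cartridge is pressed or dropped hard (over 60 N) on the carrier (contact force between any of wide, medium, narrow and carrier above 60 N).
It fails at once if The keeper is pushed with the gripper instead of being turned with the key (contact force between the fingers and keeper above 3 N).
It fails at once if The tin, the hammer or the offcut is disturbed (moved by more than 30 mm) (distance of any of tin, hammer, offcut from where it was at the start of the episode above 0.03 m).
Of wide, medium, narrow only 2 to 3 are there at a start; the rules pass over those that are not, and their reading is None.
At some moment in a run one of wide, medium, narrow may be knocked a few centimetres aside while the robot is not near it.
It also fails if it takes over 208 s, if anything falls off the work surface, if the arm or the gripper's body presses on something with over 40 N, if the wrist force passes 120 N, or if a joint passes its speed limit or range.

## Working session

There is one attempt and no reset: what is moved stays moved. The work goes in short steps, Python scripts to look and compute and a tool call to move; the robot and the scene stay as the last step left them, time stands still between calls to the robot, and variables do not carry over. Pictures are saved under pics/ and viewed, about 12 in all and at most 16, crops included, and the job is handed in when it is done.

Besides the shell and the picture viewer there is one more tool, called after "Request:" as a command line: name --pt "numbers of a row" for each row, then --argument value for the rest. jog_arm: Moves the arm, as the interface text tells. Its arguments: {"type":"object","properties":{"increments":{"type":"array"},"force":{"type":"number"}},"required":["increments"]}

```bash
mkdir -p pics; ls
cat > h.py <<'E'
import numpy as np, cv2
from workcell import readout, read_camera, bot, spotter
def cloud(p):
    z=p["range_z"]; v,u=np.mgrid[:480,:640]
    c=np.stack([(u-p["cx"])/p["fx"]*z,(v-p["cy"])/p["fy"]*z,z],-1)
    T=np.array(p["world_from_camera"]); return c@T[:3,:3].T+T[:3,3], z>0
def pix2w(p,uv,h):
    T=np.array(p["world_from_camera"]); d=T[:3,:3]@np.array([(uv[0]-p["cx"])/p["fx"],(uv[1]-p["cy"])/p["fy"],1])
    o=T[:3,3]; return o+d*(h-o[2])/d[2]
E
python3 - <<'E'
from h import *
s=readout.read_state(); print({k:np.round(v,3) for k,v in s.items()})
for n in ("top","scene"):
    p=read_camera(n); cv2.imwrite(f"pics/{n}0.png",p["img"]); print(n,np.round(p["world_from_camera"],3),p["fx"])
    if n=="top":
        for t in "wide_center medium_center narrow_center key_handle holder_mouth keeper bay tin hammer offcut".split():
            for d in spotter.masks_of(p,t)[:4] if t!="bay" else []: 
                X,ok=cloud(p); m=d["mask"]&ok; q=X[m]; zt=np.percentile(q[:,2],90); a=q[abs(q[:,2]-zt)<.006]
                r=cv2.minAreaRect((a[:,:2]*1000).astype(np.float32))
                print(t,round(d["p"],2),np.round(d["location"]),"rect",np.round(r[0]),np.round(r[1]),round(r[2]),"z",round(zt,3),p["img"][d["mask"]].mean(0).round())
        for t in "view_point bay recess key_tip holder_mouth key_handle".split():
            for d in spotter.spot_point(p,t)[:3]: print("pt",t,round(d["p"],2),np.round(d["location"]))
E
```

```text
pics
{'time': np.float64(0.0), 'q': array([ 1.087,  0.265,  1.605, -0.   ,  1.274, -0.037]), 'joint_vel': array([-0.001, -0.   , -0.   ,  0.   , -0.   ,  0.   ]), 'joint_torque': array([-2.0000e-03, -5.1510e+01, -3.6732e+01, -0.0000e+00,  1.3000e-02,
       -0.0000e+00]), 'tool_pos': array([0.291, 0.608, 0.244]), 'tcp_rot': array([-1.389, -0.873,  0.876]), 'wrist_force': array([-0.172,  1.095, -0.006]), 'torque': array([-0.009, -0.005,  0.031]), 'width': np.float64(0.998)}
top [[ 0.016 -0.994  0.106  0.426]
 [-1.    -0.017 -0.015  0.074]
 [ 0.017 -0.106 -0.994  1.306]
 [ 0.     0.     0.     1.   ]] 557.1288224420385
wide_center 0.91 [408. 299.] rect [ 435. -151.] [97. 62.] 1 z 0.02 [43. 60. 45.]
wide_center 0.74 [438. 361.] rect [ 290. -222.] [100.  62.] 70 z 0.02 [29. 52. 80.]
wide_center 0.6 [426. 242.] rect [ 574. -196.] [ 62. 100.] 0 z 0.02 [170.  83.  47.]
medium_center 0.18 [312. 147.] rect [781.  75.] [63. 62.] 65 z 0.103 [154. 161. 153.]
narrow_center 0.81 [477. 309.] rect [ 414. -306.] [37. 97.] 88 z 0.02 [42. 57. 45.]
key_handle 0.56 [248. 198.] rect [653. 226.] [16. 59.] 
[... 245 characters left out ...]
7 z 0.086 [119. 121. 117.]
tin 0.16 [318. 218.] rect [633.  60.] [36. 37.] 87 z 0.086 [119. 121. 116.]
hammer 0.93 [406. 165.] rect [ 781. -149.] [ 87. 252.] 58 z 0.029 [102. 135. 157.]
hammer 0.56 [319. 222.] rect [633.  60.] [36. 37.] 86 z 0.086 [119. 121. 116.]
offcut 0.67 [147. 199.] rect [655. 456.] [ 62. 140.] 78 z 0.049 [ 84. 127. 160.]
pt view_point 0.76 [201. 296.]
pt bay 0.55 [313. 260.]
pt recess 0.86 [321. 206.]
pt recess 0.51 [312. 151.]
pt holder_mouth 0.77 [246. 202.]
pt holder_mouth 0.74 [248. 152.]
pt key_handle 0.63 [250. 199.]
scene [[ 0.833  0.387 -0.396  0.902]
 [ 0.554 -0.598  0.58  -0.458]
 [-0.013 -0.702 -0.712  0.728]
 [ 0.     0.     0.     1.   ]] 447.6225609590791
```

View pics/top0.png

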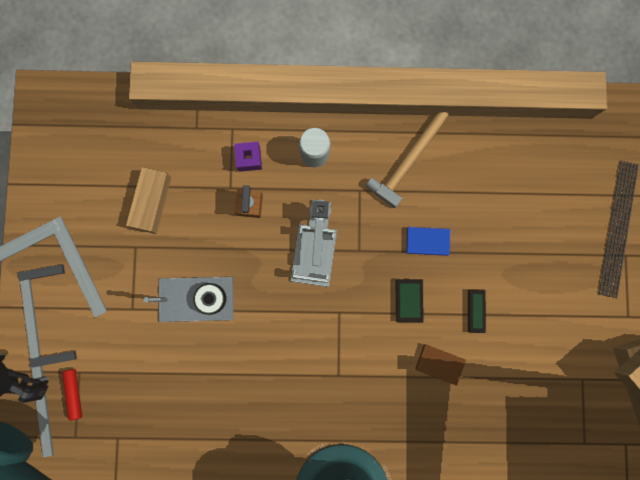

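View pics/scene0.png

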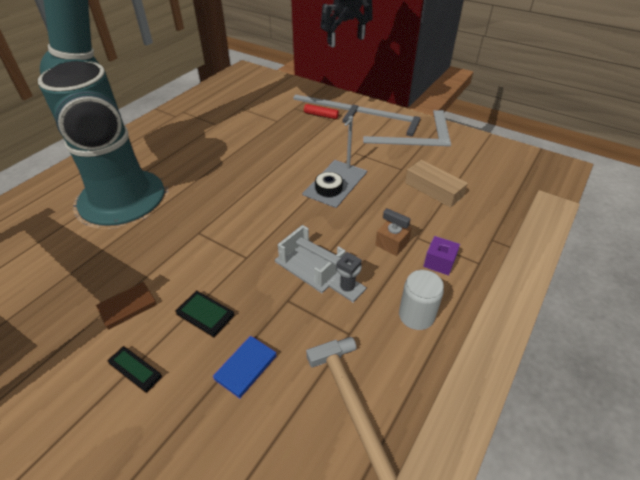

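Top view: wide cartridge at (409,300), narrow at (477,311), no medium; key in the wooden holder at (248,203), knob at (320,210), bay at (313,260), puck at (209,298) with its pointer tip at (160,299). Purple block, blue slab and brown slab are the decoys. The scene view agrees.

Run:
```python
from h import *
from scipy.spatial.transform import Rotation as Ro
s=readout.read_state(); R=Ro.from_rotvec(s["tcp_rot"]).as_matrix(); print(R.round(3),bot.finger_overhang)
p=read_camera("top"); X,ok=cloud(p)
for t,h in (("bay",.008),("recess",.084),("view_point",.15),("key_handle",.078),("holder_mouth",.045)):
    d=spotter.spot_point(p,t)[:1]
    if d: print(t,pix2w(p,d[0]["location"],h).round(4))
# bench height calibration, puck ring, carrier
print("bench z",np.median(X[320:350,230:330,2]))
reg=lambda x0,x1,y0,y1,z0,z1: X[ok&(X[...,0]>x0)&(X[...,0]<x1)&(X[...,1]>y0)&(X[...,1]<y1)&(X[...,2]>z0)&(X[...,2]<z1)]
for n,a in (("puck",(.38,.56,.15,.30,.032,.05)),("carrier walls",(.44,.6,-.02,.16,.05,.062)),("base",(.42,.72,-.03,.17,.006,.018)),("knob",(.6,.68,.02,.1,.08,.095)),("bar",(.45,.64,.02,.11,.064,.076)),("post",(.4,.55,.28,.36,.13,.18)),("tip",(.4,.55,.2,.36,.13,.18)),("key",(.6,.7,.18,.27,.08,.1))):
    q=reg(*a); 
    if len(q)>4:
        r=cv2.minAreaRect((q[:,:2]*1000).astype(np.float32)); print(n,len(q),np.round(r[0],1),np.round(r[1],1),round(r[2],1),"z",q[:,2].mean().round(4), q[:,:2].min(0).round(3),q[:,:2].max(0).round(3))
cv2.imwrite("pics/c1.png",cv2.resize(p["img"][185:295,270:350],None,fx=5,fy=5,interpolation=cv2.INTER_CUBIC))
```

```text
[[ 0.432  0.    -0.902]
 [ 0.902  0.     0.432]
 [ 0.    -1.    -0.   ]] 0.014
bay [0.5329 0.0751 0.008 ]
recess [0.6472 0.0568 0.084 ]
view_point [0.4331 0.3065 0.15  ]
key_handle [0.654 0.223 0.078]
holder_mouth [0.7678 0.2314 0.045 ]
bench z 0.0006361939470612699
puck 267 [432.  286.2] [67.5 27.6] 0.0 z 0.036 [0.398 0.272] [0.466 0.3  ]
carrier walls 206 [538.   71.9] [ 77.6 123.4] 82.9 z 0.0564 [0.473 0.028] [0.599 0.117]
base 1636 [568.4  69.8] [294.  199.3] 0.2 z 0.0092 [ 0.421 -0.03 ] [0.716 0.17 ]
knob 222 [633.1  59.7] [35.8 37.1] 86.9 z 0.0846 [0.614 0.041] [0.652 0.079]
bar 462 [573.8  58. ] [131.2  46.9] 1.8 z 0.0706 [0.508 0.036] [0.639 0.083]
key 207 [652.2 225.6] [16.8 59.7] 88.2 z 0.0888 [0.622 0.217] [0.682 0.234]
```

View pics/c1.png

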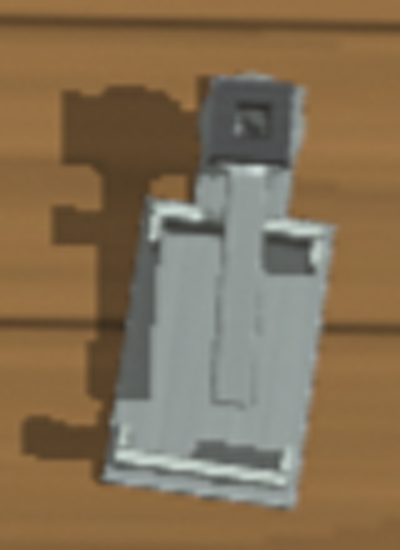

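```bash
cat >> h.py <<'E'
from scipy.spatial.transform import Rotation as Ro
def yaw():
    R=Ro.from_rotvec(readout.read_state()["tcp_rot"]).as_matrix(); return np.degrees(np.arctan2(R[1,0],R[0,0]))
def plan(x,y,z,yw,n=10,g=1.0):
    """n rows to a tool-down pose (m, yaw of tool x in deg), printed rounded"""
    s=readout.read_state(); P=np.array(s["tool_pos"]); R=Ro.from_rotvec(s["tcp_rot"])
    G=Ro.from_matrix(np.array([[np.cos(np.radians(yw)),0,np.sin(np.radians(yw))],[np.sin(np.radians(yw)),0,-np.cos(np.radians(yw))],[0,-1,0]]).astype(float)*np.array([[1,1,-1],[1,1,-1],[1,1,1]])*np.array([[1],[1],[1]]))
    M=G.as_matrix(); M[:,2]=np.cross(M[:,0],M[:,1]); G=Ro.from_matrix(M)
    dr=(R.inv()*G).as_rotvec()/n; dp=(np.array([x,y,z])-P)/n
    for i in range(n):
        t=R.inv().apply(dp); print([round(float(v),4) for v in t]+[round(float(v),3) for v in dr]+[g],end=",\n"if i%10==9 else",")
        R=R*Ro.from_rotvec(dr)
    print()
def st():
    s=readout.read_state(); print("t",round(float(s["time"]),2),"pos",np.round(s["tool_pos"],4),"yaw",yaw().round(2),"F",np.round(s["wrist_force"],1),"w",round(float(s["width"]),3),"q6",round(float(s["q"][5]),2))
E
python3 - <<'E'
from h import *
plan(.652,.226,.23,-91.8,16)
p=read_camera("top"); X,ok=cloud(p)
q=X[ok&(X[...,0]>.36)&(X[...,0]<.5)&(X[...,1]>.2)&(X[...,1]<.37)&(X[...,2]>.03)&(X[...,2]<.045)]
for a in [(.2,.26,.27,.37,.03,.045)]: pass
c,r=cv2.minEnclosingCircle((q[:,:2]*1000).astype(np.float32)); print("puck",c,r,len(q))
q=X[ok&(X[...,0]>.36)&(X[...,0]<.5)&(X[...,1]>.34)&(X[...,1]<.46)&(X[...,2]>.1)&(X[...,2]<.2)];print("post",q[:,:].min(0),q.max(0),len(q))
for n in("tip",): pass
E
```

```text
[-0.0118, 0.001, -0.0306, 0.0, 0.17, -0.0, 1.0],[-0.0065, 0.001, -0.0322, 0.0, 0.17, -0.0, 1.0],[-0.0009, 0.001, -0.0328, 0.0, 0.17, -0.0, 1.0],[0.0047, 0.001, -0.0325, 0.0, 0.17, -0.0, 1.0],[0.0101, 0.001, -0.0313, 0.0, 0.17, -0.0, 1.0],[0.0153, 0.001, -0.0291, 0.0, 0.17, -0.0, 1.0],[0.02, 0.001, -0.0261, 0.0, 0.17, -0.0, 1.0],[0.0241, 0.001, -0.0223, 0.0, 0.17, -0.0, 1.0],[0.0275, 0.001, -0.0179, 0.0, 0.17, -0.0, 1.0],[0.0302, 0.001, -0.013, 0.0, 0.17, -0.0, 1.0],
[0.0319, 0.001, -0.0077, 0.0, 0.17, -0.0, 1.0],[0.0328, 0.001, -0.0021, 0.0, 0.17, -0.0, 1.0],[0.0327, 0.001, 0.0034, 0.0, 0.17, -0.0, 1.0],[0.0316, 0.001, 0.0089, 0.0, 0.17, -0.0, 1.0],[0.0296, 0.001, 0.0142, 0.0, 0.17, -0.0, 1.0],[0.0268, 0.001, 0.019, 0.0, 0.17, -0.0, 1.0],
puck (431.4970703125, 307.37451171875) 36.143310546875 774
post [0.42304225 0.38510215 0.1038298 ] [0.43169619 0.41772882 0.1628009 ] 72
```

Request:
jog_arm --pt "-0.0118 0.001 -0.0306 0 0.17 0 1" --pt "-0.0065 0.001 -0.0322 0 0.17 0 1" --pt "-0.001 0.001 -0.0328 0 0.17 0 1" --pt "0.0047 0.001 -0.0325 0 0.17 0 1" --pt "0.01 0.001 -0.0313 0 0.17 0 1" --pt "0.0153 0.001 -0.029 0 0.17 0 1" --pt "0.02 0.001 -0.026 0 0.17 0 1" --pt "0.024 0.001 -0.0223 0 0.17 0 1" --pt "0.0275 0.001 -0.018 0 0.17 0 1" --pt "0.03 0.001 -0.013 0 0.17 0 1"

```text
time: 2.45
tool_pos: [0.5163, 0.3601, 0.2356]
tcp_rot: [-1.512, 0.49, -0.492]
wrist_force: [0.5, 0.3, -0.1]
width: 0.997
```

Request:
jog_arm --pt "0.032 0.001 -0.0077 0 0.17 0 1" --pt "0.0328 0.001 -0.002 0 0.17 0 1" --pt "0.0327 0.001 0.0034 0 0.17 0 1" --pt "0.0316 0.001 0.009 0 0.17 0 1" --pt "0.0296 0.001 0.0142 0 0.17 0 1" --pt "0.0268 0.001 0.019 0 0.17 0 1" --pt "0 0 0 0 0 0 1" --pt "0 0 0 0 0 0 1"

```text
time: 3.45
tool_pos: [0.6478, 0.2015, 0.2295]
tcp_rot: [-1.149, 1.292, -1.291]
wrist_force: [0.0, 0.4, 0.5]
width: 1.002
```

Run:
```python
from h import *
st(); p=read_camera("wrist"); cv2.imwrite("pics/w1.png",p["img"]); print(np.round(p["world_from_camera"],3),p["fx"])
X,ok=cloud(p)
q=X[ok&(X[...,0]>.58)&(X[...,0]<.72)&(X[...,1]>.15)&(X[...,1]<.3)]
for z0,z1 in((.078,.1),(.04,.05)):
    a=q[(q[:,2]>z0)&(q[:,2]<z1)]
    if len(a)>5: r=cv2.minAreaRect((a[:,:2]*1000).astype(np.float32)); print(len(a),r,a[:,2].mean())
plan(.652,.226,.15,-91.8,6)
```

```text
t 3.45 pos [0.6478 0.2015 0.2295] yaw -96.51 F [0.  0.4 0.5] w 1.002 q6 1.95
[[-0.112 -0.943 -0.312  0.728]
 [-0.994  0.105  0.039  0.192]
 [-0.004  0.314 -0.949  0.359]
 [ 0.     0.     0.     1.   ]] 339.5341157722019
1397 ((651.95849609375, 225.3483428955078), (16.294282913208008, 59.65578079223633), 88.38886260986328) 0.08877305253095276
2141 ((651.5339965820312, 225.3791961669922), (56.07948684692383, 56.45053482055664), 85.8813705444336) 0.04553649653134631
[-0.0041, 0.0133, 0.0002, -0.0, -0.014, -0.0, 1.0],[-0.0041, 0.0133, 0.0003, -0.0, -0.014, -0.0, 1.0],[-0.0041, 0.0133, 0.0003, -0.0, -0.014, -0.0, 1.0],[-0.0041, 0.0133, 0.0004, -0.0, -0.014, -0.0, 1.0],[-0.0041, 0.0133, 0.0005, -0.0, -0.014, -0.0, 1.0],[-0.0041, 0.0133, 0.0005, -0.0, -0.014, -0.0, 1.0],
```

View pics/w1.png

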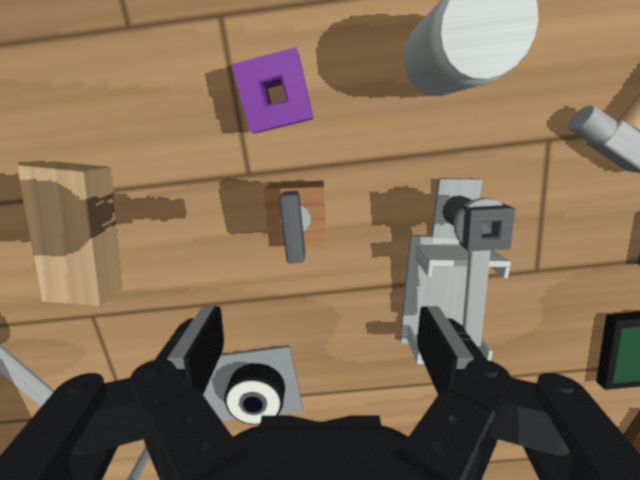

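Wrist view: key handle at (292,228), knob at (487,228) - consistent with the top camera.

Request:
jog_arm --pt "-0.006 0.02 0.0005 0 -0.02 0 1" --pt "-0.006 0.02 0.0005 0 -0.02 0 1" --pt "-0.006 0.02 0.0005 0 -0.02 0 1" --pt "-0.006 0.02 0.0005 0 -0.02 0 1" --pt "0 0 0 0 0 0 1" --pt "0 0 0 0 0 0 1"

```text
time: 4.25
tool_pos: [0.6488, 0.23, 0.141]
tcp_rot: [-1.199, 1.228, -1.223]
wrist_force: [1.2, 0.7, 0.9]
width: 1.002
```

Run:
```python
from h import *
st(); plan(.652,.2254,.074,-91.6,5)
p=read_camera("wrist"); X,ok=cloud(p)
q=X[ok&(X[...,0]>.59)&(X[...,0]<.68)&(X[...,1]>.02)&(X[...,1]<.11)&(X[...,2]>.078)&(X[...,2]<.095)]
r=cv2.minAreaRect((q[:,:2]*1000).astype(np.float32)); print("knob",len(q),r,q[:,2].mean())
q=X[ok&(X[...,0]>.6)&(X[...,0]<.7)&(X[...,1]>.2)&(X[...,1]<.25)&(X[...,2]>.08)&(X[...,2]<.095)]
r=cv2.minAreaRect((q[:,:2]*1000).astype(np.float32)); print("key",len(q),r,q[:,2].mean())
```

```text
t 4.25 pos [0.6488 0.23   0.141 ] yaw -91.25 F [1.2 0.7 0.9] w 1.002 q6 1.89
[0.0009, 0.0134, 0.0007, 0.0, 0.001, -0.0, 1.0],[0.0009, 0.0134, 0.0007, 0.0, 0.001, -0.0, 1.0],[0.0009, 0.0134, 0.0007, 0.0, 0.001, -0.0, 1.0],[0.0009, 0.0134, 0.0007, 0.0, 0.001, -0.0, 1.0],[0.0009, 0.0134, 0.0007, 0.0, 0.001, -0.0, 1.0],
knob 3573 ((632.270751953125, 59.31959915161133), (38.95180130004883, 37.067989349365234), 86.7293701171875) 0.08353656507967759
key 2667 ((652.2891845703125, 225.1934356689453), (15.945990562438965, 59.77415466308594), 88.57252502441406) 0.08898503488551297
```

Request:
jog_arm --pt "0.001 0.015 0.001 0 0 0 1" --pt "0.001 0.015 0.001 0 0 0 1" --pt "0.001 0.015 0.001 0 0 0 1" --pt "0.001 0.01 0 0 0 0 1" --pt "0 0.004 0 0 0 0 1" --pt "0 0 0 0 0 0 1"

```text
time: 5.05
tool_pos: [0.6525, 0.2249, 0.0788]
tcp_rot: [-1.197, 1.228, -1.224]
wrist_force: [0.2, -0.3, -1.0]
width: 1.001
```

Run:
```python
from h import *
st(); plan(.652,.2253,.074,-91.5,2)
```

```text
t 5.05 pos [0.6525 0.2249 0.0788] yaw -91.34 F [ 0.2 -0.3 -1. ] w 1.001 q6 1.89
[-0.0002, 0.0024, -0.0002, 0.0, 0.001, -0.001, 1.0],[-0.0002, 0.0024, -0.0002, 0.0, 0.001, -0.001, 1.0],
```

Request:
jog_arm --pt "0 0.004 0 0 0 0 1" --pt "0 0 0 0 0 0 0" --pt "0 0 0 0 0 0 0" --pt "0 0 0 0 0 0 0" --pt "0 0 0 0 0 0 0" --pt "0 0 0 0 0 0 0" --pt "0 0 0 0 0 0 0" --pt "0 0 0 0 0 0 0" --force 80

```text
time: 6.05
tool_pos: [0.6538, 0.2255, 0.0768]
tcp_rot: [-1.194, 1.226, -1.225]
wrist_force: [-0.0, -0.2, 0.0]
width: 0.171
```

Request:
jog_arm --pt "0 -0.02 0 0 0 0 0" --pt "0 -0.02 0 0 0 0 0" --pt "0 -0.02 0 0 0 0 0" --pt "0 -0.02 0 0 0 0 0" --pt "0 -0.02 0 0 0 0 0" --pt "0 0 0 0 0 0 0" --pt "0 0 0 0 0 0 0"

```text
time: 6.92
tool_pos: [0.6543, 0.2254, 0.1864]
tcp_rot: [-1.191, 1.224, -1.226]
wrist_force: [0.1, -0.5, -1.7]
width: 0.169
```

Run:
```python
from h import *
st(); plan(.633,.0597,.185,-93.2,9,0.0)
p=read_camera("wrist"); cv2.imwrite("pics/w2.png",p["img"])
p=read_camera("scene"); cv2.imwrite("pics/s2.png",p["img"])
```

```text
t 6.92 pos [0.6543 0.2254 0.1864] yaw -91.32 F [ 0.1 -0.5 -1.7] w 0.169 q6 1.89
[0.0185, 0.0001, -0.0019, -0.001, 0.004, -0.0, 0.0],[0.0185, 0.0001, -0.0019, -0.001, 0.004, -0.0, 0.0],[0.0185, 0.0001, -0.0018, -0.001, 0.004, -0.0, 0.0],[0.0185, 0.0001, -0.0017, -0.001, 0.004, -0.0, 0.0],[0.0185, 0.0001, -0.0017, -0.001, 0.004, -0.0, 0.0],[0.0185, 0.0001, -0.0016, -0.001, 0.004, -0.0, 0.0],[0.0185, 0.0001, -0.0015, -0.001, 0.004, -0.0, 0.0],[0.0185, 0.0001, -0.0015, -0.001, 0.004, -0.0, 0.0],[0.0185, 0.0001, -0.0014, -0.001, 0.004, -0.0, 0.0],
```

View pics/w2.png

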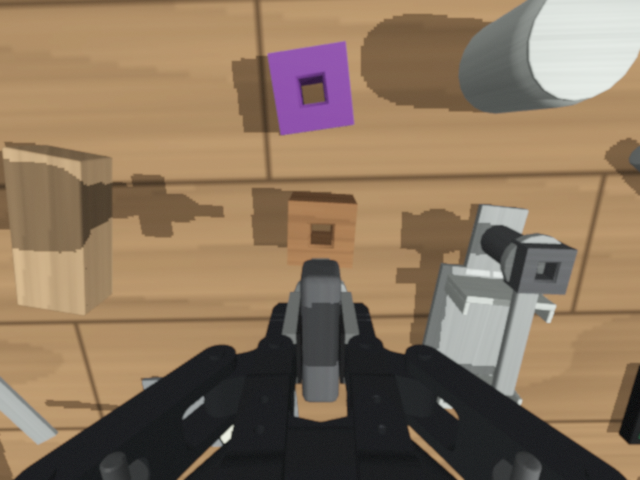

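Key held between the pads (handle at (321,330)); holder hole empty at (322,234), recess at (546,270).

Request:
jog_arm --pt "0.0185 0 -0.002 0 0.004 0 0" --pt "0.0185 0 -0.002 0 0.004 0 0" --pt "0.0185 0 -0.002 0 0.004 0 0" --pt "0.0185 0 -0.002 0 0.004 0 0" --pt "0.0185 0 -0.002 0 0.004 0 0" --pt "0.01 0 -0.002 0 0.004 0 0" --pt "0 0 0 0 0 0 0" --pt "0 0 0 0 0 0 0"

```text
time: 8.02
tool_pos: [0.6362, 0.1138, 0.1829]
tcp_rot: [-1.182, 1.247, -1.246]
wrist_force: [0.8, 0.3, -1.4]
width: 0.169
```

```bash
cat >> h.py <<'E'
def rect(X,ok,x0,x1,y0,y1,z0,z1,n=""):
    q=X[ok&(X[...,0]>x0)&(X[...,0]<x1)&(X[...,1]>y0)&(X[...,1]<y1)&(X[...,2]>z0)&(X[...,2]<z1)]
    if len(q)<5: print(n,"none"); return
    r=cv2.minAreaRect((q[:,:2]*1000).astype(np.float32)); a=np.array(q)
    print(n,len(q),"c",np.round(r[0],1),"size",np.round(r[1],1),"ang",round(r[2],1),"z",np.median(q[:,2]).round(4)); return r
E
python3 - <<'E'
from h import *
st(); p=read_camera("wrist"); cv2.imwrite("pics/w3.png",p["img"]); X,ok=cloud(p)
P=readout.read_state()["tool_pos"]
rect(X,ok,.59,.68,.0,.095,.08,.09,"knob")
rect(X,ok,P[0]-.045,P[0]+.045,P[1]-.011,P[1]+.011,P[2]+.008,P[2]+.02,"key top")
for d in spotter.spot_point(p,"recess")[:2]: print(d["p"],d["location"],pix2w(p,d["location"],.084))
for d in spotter.spot_point(p,"key_tip")[:2]: print("tip",d["p"],d["location"])
for d in spotter.masks_of(p,"key_handle")[:2]: print("key",d["p"],d["location"])
E
```

```text
t 8.03 pos [0.6362 0.1138 0.1829] yaw -92.93 F [ 0.8  0.3 -1.4] w 0.169 q6 1.76
knob 2231 c [632.   59.2] size [36.5 36.7] ang 87.1 z 0.0844
key top 5247 c [634.8 115.1] size [21.9 60.1] ang 84.3 z 0.1954
0.57 [400.5, 252.0] [0.630826   0.05689342 0.084     ]
tip 0.79 [320.5, 265.3]
key 0.82 [321.5, 328.3]
```

View pics/w3.png

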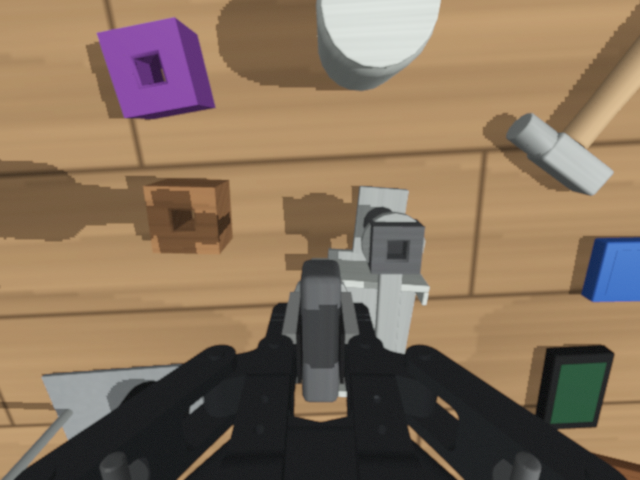

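Recess at (398,250), key handle at (321,330), both straight and parallel to within a degree.

Request:
jog_arm --pt "0.0135 0 0 0 0 0 0" --pt "0.0135 0 0 0 0 0 0" --pt "0.0135 0 0 0 0 0 0" --pt "0.009 0.002 0 0 0 0 0" --pt "0.003 0.002 0 0 0 0 0" --pt "0 0 0 0 0 0 0" --pt "0 0 0 0 0 0 0"

```text
time: 9.1
tool_pos: [0.6333, 0.0579, 0.178]
tcp_rot: [-1.183, 1.247, -1.245]
wrist_force: [-0.0, -1.4, -0.9]
width: 0.171
```

Run:
```python
from h import *
st(); plan(.6336,.0593,.168,-92.9,2,0.0)
p=read_camera("scene"); 
print([ (d["p"],d["location"]) for t in("key_tip","recess") for d in spotter.spot_point(p,t)[:2]])
T=np.linalg.inv(p["world_from_camera"]); P=readout.read_state()["tool_pos"]
for w in ([.6322,.0593,.084],[P[0]-.0014,P[1],P[2]-.0715]):
    c=T[:3,:3]@w+T[:3,3]; print(c[0]/c[2]*p["fx"]+p["cx"],c[1]/c[2]*p["fy"]+p["cy"])
cv2.imwrite("pics/s3.png",cv2.resize(p["img"][190:310,270:410],None,fx=5,fy=5,interpolation=cv2.INTER_CUBIC))
```

```text
t 9.1 pos [0.6333 0.0579 0.178 ] yaw -92.89 F [-0.  -1.4 -0.9] w 0.171 q6 1.67
[-0.0007, 0.005, 0.0001, -0.0, 0.0, -0.001, 0.0],[-0.0007, 0.005, 0.0001, -0.0, 0.0, -0.001, 0.0],
[(0.83, [348.1, 261.4])]
349.3268857554589 260.37628001046374
349.3873728233603 252.74318321461232
```

View pics/s3.png

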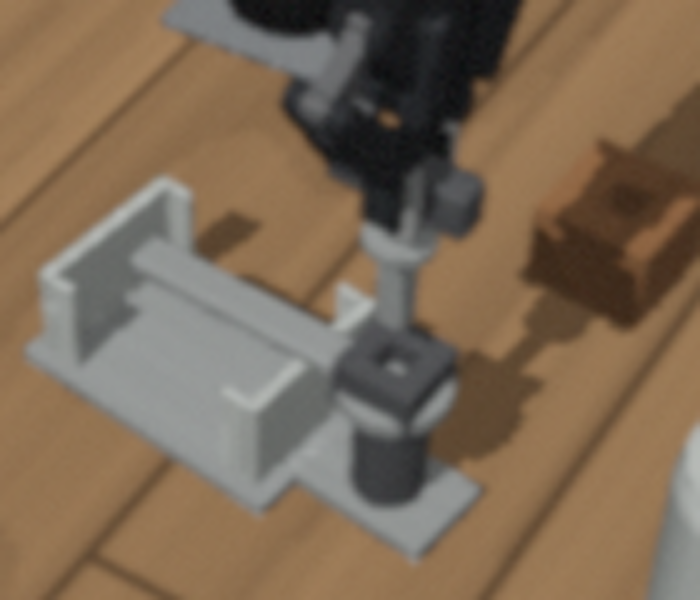

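Request:
jog_arm --pt "-0.0012 0.006 0 0 0 0 0" --pt "0 0.006 0 0 0 0 0" --pt "0 0.006 0 0 0 0 0" --pt "0 0.002 0 0 0 0 0" --pt "0 0 0 0 0 0 0" --pt "0 0 0 0 0 0 0"

```text
time: 10.0
tool_pos: [0.633, 0.0601, 0.156]
tcp_rot: [-1.184, 1.246, -1.244]
wrist_force: [-0.0, -0.5, -1.9]
width: 0.169
```

Run:
```python
from h import *
st(); plan(.6336,.0593,.142,-92.9,4,0.0)
```

```text
t 10.0 pos [0.633  0.0601 0.156 ] yaw -92.81 F [-0.  -0.5 -1.9] w 0.169 q6 1.67
[0.0002, 0.0035, 0.0002, 0.0, 0.0, -0.0, 0.0],[0.0002, 0.0035, 0.0002, 0.0, 0.0, -0.0, 0.0],[0.0002, 0.0035, 0.0002, 0.0, 0.0, -0.0, 0.0],[0.0002, 0.0035, 0.0002, 0.0, 0.0, -0.0, 0.0],
```

Request:
jog_arm --pt "0.0007 0.003 0.0005 0 0 0 0" --pt "0 0.003 0 0 0 0 0" --pt "0 0.003 0 0 0 0 0" --pt "0 0 0 0 0 0 0"

```text
time: 10.5
tool_pos: [0.6338, 0.0592, 0.1468]
tcp_rot: [-1.184, 1.246, -1.244]
wrist_force: [0.3, -0.2, -0.9]
width: 0.171
```

Run:
```python
from h import *
st()
```

```text
t 10.5 pos [0.6338 0.0592 0.1468] yaw -92.82 F [ 0.3 -0.2 -0.9] w 0.171 q6 1.67
```

Request:
jog_arm --pt "0 0.0025 0 0 0 0 0" --pt "0 0.001 0 0 0 0 0" --pt "0 0 0 0 0 0 0"

```text
time: 10.88
tool_pos: [0.6338, 0.0593, 0.1431]
tcp_rot: [-1.184, 1.246, -1.244]
wrist_force: [-0.3, -0.5, -1.8]
width: 0.169
```

Request:
jog_arm --pt "0 0 0 0 -0.05 0 0" --pt "0 0 0 0 -0.1 0 0" --pt "0 0 0 0 -0.1 0 0" --pt "0 0 0 0 0 0 0"

```text
time: 11.38
tool_pos: [0.634, 0.0597, 0.1433]
tcp_rot: [-1.297, 1.056, -1.054]
wrist_force: [0.7, 0.6, -1.4]
width: 0.167
```

Run:
```python
from h import *
st(); print(readout.read_state()["torque"]); p=read_camera("top"); X,ok=cloud(p)
rect(X,ok,.48,.64,-.03,.09,.064,.076,"bar")
cv2.imwrite("pics/t4.png",cv2.resize(p["img"][170:300,250:390],None,fx=5,fy=4,interpolation=cv2.INTER_CUBIC))
```

```text
t 11.38 pos [0.634  0.0597 0.1433] yaw -78.14 F [ 0.7  0.6 -1.4] w 0.167 q6 1.42
[-0.08876303  0.00327447 -0.07220006]
bar 223 c [599.   62.9] size [47.3 71.5] ang 84.8 z 0.0706
```

View pics/t4.png

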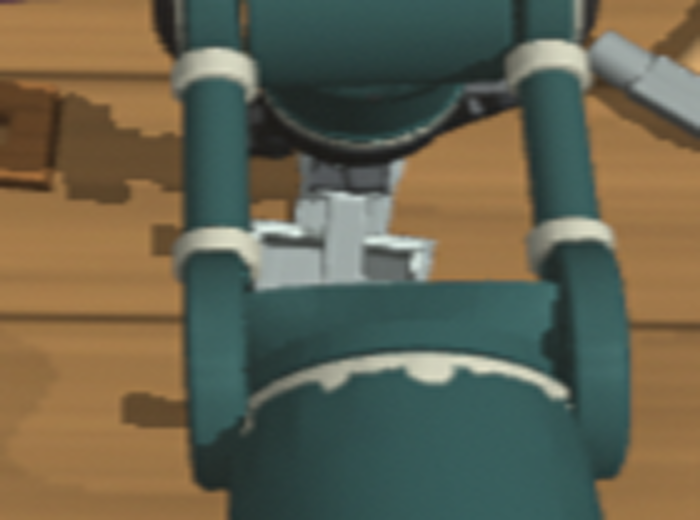

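Bar barely moved so far: the square tip has about 10 degrees of play in the recess. I keep turning.

Request:
jog_arm --pt "-0.0002 0 0 0 -0.12 0 0" --pt "-0.0002 0 0 0 -0.12 0 0" --pt "-0.0002 0 0 0 -0.12 0 0" --pt "-0.0002 0 0 0 -0.12 0 0" --pt "0 0 0 0 0 0 0"

```text
time: 12.05
tool_pos: [0.6335, 0.0605, 0.1433]
tcp_rot: [-1.456, 0.688, -0.687]
wrist_force: [0.3, -0.3, -2.3]
width: 0.169
```

Run:
```python
from h import *
st(); print(readout.read_state()["torque"]); p=read_camera("scene"); X,ok=cloud(p)
rect(X,ok,.48,.64,-.08,.09,.066,.076,"bar")
```

```text
t 12.05 pos [0.6335 0.0605 0.1433] yaw -50.48 F [ 0.3 -0.3 -2.3] w 0.169 q6 0.93
[ 0.03980672  0.03861674 -0.06573007]
bar 442 c [575.7  30.7] size [129.3  29.7] ang 18.0 z 0.0689
```

Request:
jog_arm --pt "-0.0002 0 0 0 -0.12 0 0" --pt "-0.0002 0 0 0 -0.12 0 0" --pt "-0.0002 0 0 0 -0.12 0 0" --pt "-0.0002 0 0 0 -0.12 0 0" --pt "-0.0002 0 0 0 -0.12 0 0" --pt "-0.0002 0 0 0 -0.1 0 0" --pt "0 0 0 0 -0.05 0 0" --pt "0 0 0 0 0 0 0"

```text
time: 13.1
tool_pos: [0.6322, 0.0612, 0.1433]
tcp_rot: [-1.564, 0.105, -0.104]
wrist_force: [0.2, 1.3, -1.0]
width: 0.174
```

Run:
```python
from h import *
st(); print(readout.read_state()["torque"]); p=read_camera("scene"); X,ok=cloud(p); cv2.imwrite("pics/s5.png",p["img"][180:330,250:420])
rect(X,ok,.57,.66,-.09,.036,.064,.076,"bar")
```

```text
t 13.1 pos [0.6322 0.0612 0.1433] yaw -7.64 F [ 0.2  1.3 -1. ] w 0.174 q6 0.19
[ 0.02595932 -0.04985936 -0.10354432]
bar 476 c [603.1  -7.4] size [109.7  27. ] ang 62.5 z 0.0686
```

Request:
jog_arm --pt "0 0 0 0 -0.07 0 0" --pt "0 0 0 0 -0.05 0 0" --pt "0 0 0 0 -0.04 0 0" --pt "0 0 0 0 0 0 0" --pt "0 0 0 0 0 0 0"

```text
time: 13.78
tool_pos: [0.6319, 0.0612, 0.1433]
tcp_rot: [-1.567, -0.015, 0.017]
wrist_force: [-0.4, 0.1, -1.7]
width: 0.168
```

Run:
```python
from h import *
st(); print(readout.read_state()["torque"]); p=read_camera("scene"); X,ok=cloud(p); cv2.imwrite("pics/s6.png",cv2.resize(p["img"][180:330,250:420],None,fx=4,fy=4))
q=X[ok&(X[...,0]>.56)&(X[...,0]<.66)&(X[...,1]>-.09)&(X[...,1]<.03)&(X[...,2]>.066)&(X[...,2]<.074)]
print(cv2.fitLine((q[:,:2]*1000).astype(np.float32),cv2.DIST_HUBER,0,.01,.01).ravel(),len(q))
```

```text
t 13.78 pos [0.6319 0.0612 0.1433] yaw 1.18 F [-0.4  0.1 -1.7] w 0.168 q6 0.03
[-0.02123614  0.03659658 -0.12101571]
[ 2.4406083e-01  9.6975994e-01  6.1229865e+02 -1.9184193e+01] 408
```

View pics/s6.png

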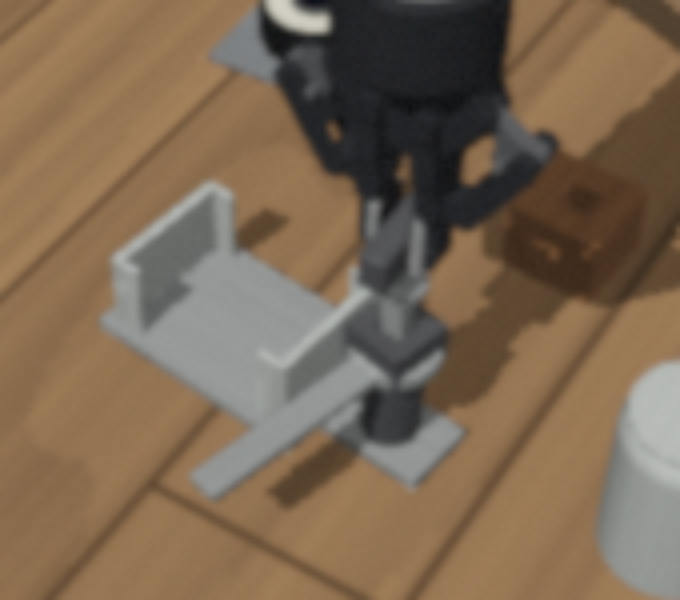

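Bar at (290,430) in the crop, clear of the bay; keeper about 0.05 rad. One last nudge to the stop, back off into the play, then lift.

Request:
jog_arm --pt "0 0 0 0 -0.05 0 0" --pt "0 0 0 0 -0.03 0 0" --pt "0 0 0 0 0 0 0" --pt "0 0 0 0 0.07 0 0" --pt "0 0 0 0 0.07 0 0" --pt "0 0 0 0 0.02 0 0" --pt "0 0 0 0 0 0 0" --pt "0 0 0 0 0 0 0"

```text
time: 14.82
tool_pos: [0.6323, 0.061, 0.1435]
tcp_rot: [-1.567, 0.05, -0.05]
wrist_force: [-1.1, 0.4, -1.6]
width: 0.172
```

Request:
jog_arm --pt "0 -0.004 0 0 0 0 0" --pt "0 -0.006 0 0 0 0 0" --pt "0 -0.01 0 0 0 0 0" --pt "0 -0.01 0 0 0 0 0" --pt "0 -0.01 0 0 0 0 0" --pt "0 0 0 0 0 0 0"

```text
time: 15.58
tool_pos: [0.6332, 0.0609, 0.188]
tcp_rot: [-1.567, 0.048, -0.051]
wrist_force: [-0.6, 0.3, -1.3]
width: 0.168
```

Run:
```python
from h import *
st(); p=read_camera("scene"); X,ok=cloud(p)
q=X[ok&(X[...,0]>.56)&(X[...,0]<.66)&(X[...,1]>-.09)&(X[...,1]<.03)&(X[...,2]>.066)&(X[...,2]<.074)]
print(cv2.fitLine((q[:,:2]*1000).astype(np.float32),cv2.DIST_HUBER,0,.01,.01).ravel(),len(q))
plan(.6534,.2254,.183,-91.5,10,0.0)
```

```text
t 15.57 pos [0.6332 0.0609 0.188 ] yaw -3.61 F [-0.6  0.3 -1.3] w 0.168 q6 0.12
[ 1.9973731e-01  9.7984946e-01  6.1620459e+02 -2.0148211e+01] 403
[0.001, 0.0005, 0.0166, -0.0, 0.153, -0.0, 0.0],[-0.0015, 0.0005, 0.0165, -0.0, 0.153, -0.0, 0.0],[-0.004, 0.0005, 0.0161, -0.0, 0.153, -0.0, 0.0],[-0.0064, 0.0005, 0.0153, -0.0, 0.153, -0.0, 0.0],[-0.0087, 0.0005, 0.0141, -0.0, 0.153, -0.0, 0.0],[-0.0108, 0.0005, 0.0126, -0.0, 0.153, -0.0, 0.0],[-0.0126, 0.0005, 0.0108, -0.0, 0.153, -0.0, 0.0],[-0.0141, 0.0004, 0.0088, -0.0, 0.153, -0.0, 0.0],[-0.0152, 0.0004, 0.0065, -0.0, 0.153, -0.0, 0.0],[-0.0161, 0.0004, 0.0041, -0.0, 0.153, -0.0, 0.0],
```

Keeper now reads about 0 rad. Carrying the key back to its holder.

Request:
jog_arm --pt "0.001 0 0.0166 0 0.153 0 0" --pt "-0.0015 0 0.0165 0 0.153 0 0" --pt "-0.004 0 0.016 0 0.153 0 0" --pt "-0.0064 0 0.0153 0 0.153 0 0" --pt "-0.0087 0 0.014 0 0.153 0 0" --pt "-0.0108 0 0.0126 0 0.153 0 0" --pt "-0.0126 0 0.0108 0 0.153 0 0" --pt "-0.014 0 0.0088 0 0.153 0 0" --pt "-0.012 0 0.005 0 0.1 0 0" --pt "0 0 0 0 0 0 0"

```text
time: 16.88
tool_pos: [0.6501, 0.208, 0.181]
tcp_rot: [-1.277, 1.113, -1.1]
wrist_force: [-0.6, -0.1, -2.6]
width: 0.171
```

Run:
```python
from h import *
st(); plan(.6534,.2254,.14,-91.5,4,0.0)
```

```text
t 16.88 pos [0.6501 0.208  0.181 ] yaw -82.0 F [-0.6 -0.1 -2.6] w 0.171 q6 1.7
[-0.0042, 0.0103, 0.0015, 0.002, 0.041, -0.0, 0.0],[-0.0042, 0.0103, 0.0013, 0.002, 0.041, -0.0, 0.0],[-0.0043, 0.0103, 0.0011, 0.002, 0.041, -0.0, 0.0],[-0.0043, 0.0103, 0.0009, 0.002, 0.041, -0.0, 0.0],
```

Request:
jog_arm --pt "-0.0042 0.009 0.0013 0.002 0.04 0 0" --pt "-0.0042 0.009 0.0013 0.002 0.04 0 0" --pt "-0.0042 0.009 0.001 0.002 0.04 0 0" --pt "-0.0042 0.006 0.001 0.002 0.03 0 0" --pt "0 0 0 0 0 0 0" --pt "0 0 0 0 0 0 0"

```text
time: 17.62
tool_pos: [0.6521, 0.2222, 0.1456]
tcp_rot: [-1.21, 1.216, -1.213]
wrist_force: [0.2, 0.3, -1.6]
width: 0.173
```

Run:
```python
from h import *
st(); plan(.6534,.2254,.08,-91.5,6,0.0)
```

```text
t 17.62 pos [0.6521 0.2222 0.1456] yaw -90.36 F [ 0.2  0.3 -1.6] w 0.173 q6 1.87
[-0.0006, 0.0109, 0.0002, 0.001, 0.003, 0.0, 0.0],[-0.0006, 0.0109, 0.0002, 0.001, 0.003, 0.0, 0.0],[-0.0006, 0.0109, 0.0002, 0.001, 0.003, 0.0, 0.0],[-0.0006, 0.0109, 0.0002, 0.001, 0.003, 0.0, 0.0],[-0.0005, 0.0109, 0.0002, 0.001, 0.003, 0.0, 0.0],[-0.0005, 0.0109, 0.0002, 0.001, 0.003, 0.0, 0.0],
```

Correct x and y first, then down; release just above seat.

Request:
jog_arm --pt "-0.003 0.006 0.001 0.002 0.01 0 0" --pt "0 0.01 0 0 0 0 0" --pt "0 0.01 0 0 0 0 0" --pt "0 0.01 0 0 0 0 0" --pt "0 0.01 0 0 0 0 0" --pt "0 0.008 0 0 0 0 0" --pt "0 0.005 0 0 0 0 0" --pt "0 0 0 0 0 0 0"

```text
time: 18.62
tool_pos: [0.6529, 0.2248, 0.082]
tcp_rot: [-1.205, 1.222, -1.221]
wrist_force: [0.0, 0.4, -0.9]
width: 0.171
```

Run:
```python
from h import *
st()
```

```text
t 18.62 pos [0.6529 0.2248 0.082 ] yaw -90.92 F [ 0.   0.4 -0.9] w 0.171 q6 1.88
```

Request:
jog_arm --pt "0 0.003 0 0 0 0 0" --pt "0 0.001 0 0 0 0 0" --pt "0 0 0 0 0 0 1" --pt "0 0 0 0 0 0 1" --pt "0 0 0 0 0 0 1" --pt "0 0 0 0 0 0 1" --pt "0 0 0 0 0 0 1" --pt "0 -0.02 0 0 0 0 1" --pt "0 -0.03 0 0 0 0 1" --pt "0 -0.03 0 0 0 0 1"

```text
time: 19.88
tool_pos: [0.6529, 0.2249, 0.1619]
tcp_rot: [-1.205, 1.222, -1.221]
wrist_force: [-0.1, 0.6, 0.0]
width: 1.002
```

Request:
jog_arm --pt "0 -0.04 0 0 0 0 1" --pt "0 -0.02 0 0 0 0 1" --pt "0 0 0 0 0 0 1"

```text
time: 20.25
tool_pos: [0.6554, 0.2257, 0.2311]
tcp_rot: [-1.196, 1.217, -1.223]
wrist_force: [0.2, 0.1, -0.2]
width: 1.001
```

Run:
```python
from h import *
st(); p=read_camera("wrist"); X,ok=cloud(p)
rect(X,ok,.59,.71,.19,.27,.078,.1,"key"); rect(X,ok,.59,.71,.17,.29,.04,.05,"holder")
p=read_camera("top"); X,ok=cloud(p); q=p["img"].astype(int)
rect(X,ok,.35,.52,-.24,-.08,.012,.03,"wide"); rect(X,ok,.33,.5,-.39,-.24,.012,.03,"narrow")
plan(.435,-.151,.2,-90,15)
```

```text
t 20.25 pos [0.6554 0.2257 0.2311] yaw -90.92 F [ 0.2  0.1 -0.2] w 1.001 q6 1.88
key 1312 c [652.2 224.9] size [16.  59.1] ang 89.5 z 0.0892
holder 2168 c [651.7 225.2] size [56.1 56.5] ang 86.0 z 0.0456
wide 1119 c [ 434.8 -166.9] size [96.7 93.8] ang 0.8 z 0.0169
narrow 686 c [ 412.8 -306.3] size [38.3 99.8] ang 88.7 z 0.0169
[0.0253, 0.0018, -0.0142, -0.0, -0.001, 0.0, 1.0],[0.0253, 0.0018, -0.0142, -0.0, -0.001, 0.0, 1.0],[0.0253, 0.0019, -0.0143, -0.0, -0.001, 0.0, 1.0],[0.0253, 0.0019, -0.0143, -0.0, -0.001, 0.0, 1.0],[0.0253, 0.0019, -0.0143, -0.0, -0.001, 0.0, 1.0],[0.0252, 0.0019, -0.0143, -0.0, -0.001, 0.0, 1.0],[0.0252, 0.0019, -0.0144, -0.0, -0.001, 0.0, 1.0],[0.0252, 0.0019, -0.0144, -0.0, -0.001, 0.0, 1.0],[0.0252, 0.0019, -0.0144, -0.0, -0.001, 0.0, 1.0],[0.0252, 0.0019, -0.0144, -0.0, -0.001, 0.0, 1.0],
[0.0252, 0.0019, -0.0145, -0.0, -0.001, 0.0, 1.0],[0.0252, 0.0019, -0.0145, -0.0, -0.001, 0.0, 1.0],[0.0251, 0.0019, -0.0145, -0.0, -0.001, 0.0, 1.0],[0.0251, 0.0019, -0.0146, -0.0, -0.001, 0.0, 1.0],[0.0251, 0.0019, -0.0146, -0.0, -0.001, 0.0, 1.0],
```

Key seated (handle top 0.089, centred). Now to the wide cartridge.

Request:
jog_arm --pt "0.035 0.002 -0.02 0 0 0 1" --pt "0.035 0.002 -0.02 0 0 0 1" --pt "0.035 0.002 -0.02 0 0 0 1" --pt "0.035 0.002 -0.02 0 0 0 1" --pt "0.035 0.002 -0.02 0 0 0 1" --pt "0.035 0.002 -0.02 0 0 0 1" --pt "0.035 0.002 -0.02 0 0 0 1" --pt "0.035 0.002 -0.02 0 0 0 1" --pt "0.035 0.002 -0.02 0 0 0 1" --pt "0 0 0 0 0 0 1"

```text
time: 21.6
tool_pos: [0.4491, -0.0951, 0.187]
tcp_rot: [-1.231, 1.247, -1.202]
wrist_force: [0.1, 0.6, -1.2]
width: 1.002
```

Run:
```python
from h import *
st(); p=read_camera("wrist"); X,ok=cloud(p); cv2.imwrite("pics/w6.png",p["img"])
for d in spotter.masks_of(p,"wide_center")[:4]:
    q=X[d["mask"]&ok]; q=q[abs(q[:,2]-.016)<.007]
    if len(q)>20: print(round(d["p"],2),cv2.minAreaRect((q[:,:2]*1000).astype(np.float32)),np.median(q[:,2]),p["img"][d["mask"]].mean(0))
plan(.435,-.151,.12,-90,6)
```

```text
t 21.6 pos [ 0.4491 -0.0951  0.187 ] yaw -90.8 F [ 0.1  0.6 -1.2] w 1.002 q6 1.33
0.87 ((433.274658203125, -152.01605224609375), (100.12244415283203, 62.24454879760742), 0.8656014800071716) 0.016741574273463566 [51.66047599 67.80396203 46.29632687]
0.74 ((288.239990234375, -223.23590087890625), (102.05012512207031, 63.533016204833984), 69.95868682861328) 0.016492305942783336 [36.57806379 57.43592613 86.57414661]
0.57 ((572.6378173828125, -196.0808563232422), (100.5302505493164, 62.300926208496094), 88.27984619140625) 0.016623429816345542 [185.00435748 108.99880383  65.51221805]
[0.0096, 0.0114, -0.0021, 0.006, -0.002, 0.0, 1.0],[0.0096, 0.0113, -0.0022, 0.006, -0.002, 0.0, 1.0],[0.0096, 0.0113, -0.0022, 0.006, -0.002, 0.0, 1.0],[0.0096, 0.0113, -0.0023, 0.006, -0.002, 0.0, 1.0],[0.0096, 0.0113, -0.0024, 0.006, -0.002, 0.0, 1.0],[0.0096, 0.0113, -0.0025, 0.006, -0.002, 0.0, 1.0],
```

Request:
jog_arm --pt "0.0105 0.012 -0.003 0.007 -0.006 0 0.85" --pt "0.0105 0.012 -0.003 0.007 -0.006 0 0.85" --pt "0.0105 0.012 -0.003 0.007 -0.006 0 0.85" --pt "0.0105 0.012 -0.003 0.007 -0.006 0 0.85" --pt "0.0105 0.012 -0.003 0.007 -0.006 0 0.85" --pt "0 0 0 0 0 0 0.85" --pt "0 0 0 0 0 0 0.85"

```text
time: 22.58
tool_pos: [0.4333, -0.1477, 0.1217]
tcp_rot: [-1.221, 1.195, -1.19]
wrist_force: [-0.6, -0.3, 1.3]
width: 0.845
```

Run:
```python
from h import *
st(); P=np.array(readout.read_state()["tool_pos"])
p=read_camera("scene"); X,ok=cloud(p)
m=ok&(abs(X[...,0]-P[0])<.05)&(abs(X[...,1]-P[1])<.08)&(X[...,2]>.04)
q=X[m]; print(len(q)); 
if len(q): print("lowest",np.sort(q[:,2])[:12].round(4),P[2]-np.percentile(q[:,2],1))
v,u=np.where(m); print(u.min(),u.max(),v.min(),v.max())
p=read_camera("wrist"); X,ok=cloud(p); cv2.imwrite("pics/w7.png",p["img"])
d=spotter.masks_of(p,"wide_center")[0]; q=X[d["mask"]&ok]; q=q[abs(q[:,2]-.016)<.007]
print(round(d["p"],2),cv2.minAreaRect((q[:,:2]*1000).astype(np.float32)))
m=ok&(abs(X[...,0]-P[0])<.03)&(abs(X[...,1]-P[1])<.08)&(X[...,2]>.04)
print("wrist lowest",np.sort(X[m][:,2])[:5])
plan(.434,-.1518,.05,-89.1,5,.85)
```

```text
t 22.57 pos [ 0.4333 -0.1477  0.1217] yaw -88.68 F [-0.6 -0.3  1.3] w 0.845 q6 1.16
15786
lowest [0.1158 0.1161 0.1164 0.1171 0.1172 0.1173 0.1173 0.1175 0.1179 0.1181
 0.1184 0.1187] -0.014702948967591431
78 220 25 293
0.63 ((433.19281005859375, -151.95738220214844), (100.19804382324219, 61.99888610839844), 0.9790346026420593)
wrist lowest [0.1158604  0.11597412 0.1160811  0.11610156 0.1163341 ]
[0.0009, 0.0144, 0.0001, 0.0, 0.002, -0.0, 0.85],[0.0009, 0.0144, 0.0001, 0.0, 0.002, -0.0, 0.85],[0.0009, 0.0144, 0.0001, 0.0, 0.002, -0.0, 0.85],[0.0009, 0.0144, 0.0001, 0.0, 0.002, -0.0, 0.85],[0.0009, 0.0144, 0.0001, 0.0, 0.002, -0.0, 0.85],
```

View pics/w7.png

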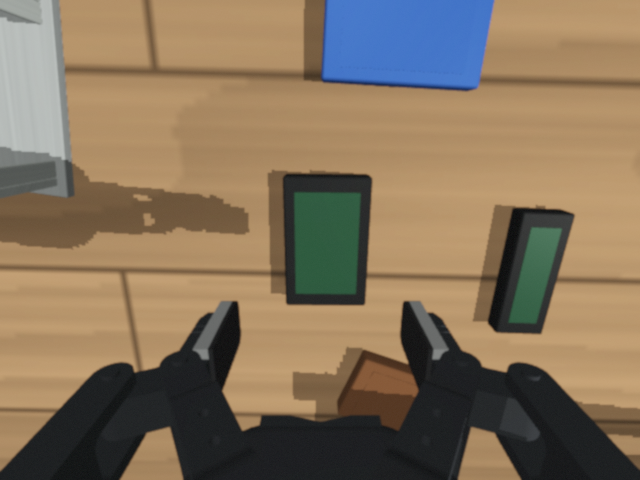

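Wide cartridge at (327,240), centred under the open jaws; fingertips stand 6 mm ahead of the TCP at this opening, so I grip with TCP at about z = 0.012.

Request:
jog_arm --pt "0.003 0.016 0 0 0.004 0 0.85" --pt "0.001 0.016 0 0 0.004 0 0.85" --pt "0 0.016 0 0 0 0 0.85" --pt "0 0.016 0 0 0 0 0.85" --pt "0 0.012 0 0 0 0 0.85" --pt "0 0.005 0 0 0 0 0.85" --pt "0 0 0 0 0 0 0.85"

```text
time: 23.6
tool_pos: [0.4328, -0.1506, 0.0343]
tcp_rot: [-1.218, 1.201, -1.194]
wrist_force: [0.8, 0.4, 0.6]
width: 0.851
```

Run:
```python
from h import *
st(); plan(.4337,-.1519,.012,-89.1,2,.85)
```

```text
t 23.6 pos [ 0.4328 -0.1506  0.0343] yaw -89.06 F [0.8 0.4 0.6] w 0.851 q6 1.16
[0.0007, 0.0111, 0.0005, 0.002, 0.0, -0.001, 0.85],[0.0007, 0.0111, 0.0005, 0.002, 0.0, -0.001, 0.85],
```

Request:
jog_arm --pt "0.0012 0.009 0.0008 0.003 0 0 0.85" --pt "0 0.008 0 0 0 0 0.85" --pt "0 0.003 0 0 0 0 0.85" --pt "0 0 0 0 0 0 0.85"

```text
time: 24.1
tool_pos: [0.4347, -0.1523, 0.0139]
tcp_rot: [-1.215, 1.197, -1.197]
wrist_force: [0.9, -0.6, -0.4]
width: 0.849
```

Run:
```python
from h import *
st()
```

```text
t 24.1 pos [ 0.4347 -0.1523  0.0139] yaw -89.07 F [ 0.9 -0.6 -0.4] w 0.849 q6 1.16
```

Close at 30 N, then lift.

Request:
jog_arm --pt "0 0.0015 0 0 0 0 0.7" --pt "0 0 0 0 0 0 0.5" --pt "0 0 0 0 0 0 0.5" --pt "0 0 0 0 0 0 0.5" --pt "0 0 0 0 0 0 0.5" --pt "0 0 0 0 0 0 0.5" --force 30

```text
time: 24.85
tool_pos: [0.4351, -0.1524, 0.0133]
tcp_rot: [-1.215, 1.196, -1.197]
wrist_force: [0.0, -0.6, 0.5]
width: 0.717
```

Request:
jog_arm --pt "0 -0.01 0 0 0 0 0.5" --pt "0 -0.02 0 0 0 0 0.5" --pt "0 -0.03 0 0 0 0 0.5" --pt "0 -0.03 0 0 0 0 0.5" --pt "0 -0.03 0 0 0 0 0.5" --pt "0 0 0 0 0 0 0.5" --pt "0 0 0 0 0 0 0.5"

```text
time: 25.72
tool_pos: [0.4338, -0.1521, 0.1383]
tcp_rot: [-1.215, 1.197, -1.197]
wrist_force: [-0.2, 0.2, -1.7]
width: 0.716
```

Run:
```python
from h import *
st(); p=read_camera("wrist"); cv2.imwrite("pics/w8.png",p["img"]); X,ok=cloud(p); P=np.array(readout.read_state()["tool_pos"])
rect(X,ok,P[0]-.07,P[0]+.07,P[1]-.035,P[1]+.035,P[2]-.006,P[2]+.012,"cart"); print(P)
plan(.4315,.307,.18,-91,16,.5)
```

```text
t 25.73 pos [ 0.4338 -0.1521  0.1383] yaw -89.06 F [-0.2  0.2 -1.7] w 0.716 q6 1.16
cart 30115 c [ 432.3 -152.5] size [100.5  70. ] ang 1.6 z 0.1416
[ 0.43396894 -0.15216951  0.1382669 ]
[-0.0287, -0.0026, 0.0003, -0.0, 0.002, -0.0, 0.5],[-0.0287, -0.0026, 0.0003, -0.0, 0.002, -0.0, 0.5],[-0.0287, -0.0026, 0.0002, -0.0, 0.002, -0.0, 0.5],[-0.0287, -0.0026, 0.0001, -0.0, 0.002, -0.0, 0.5],[-0.0287, -0.0026, 0.0001, -0.0, 0.002, -0.0, 0.5],[-0.0287, -0.0026, 0.0, -0.0, 0.002, -0.0, 0.5],[-0.0287, -0.0026, -0.0, -0.0, 0.002, -0.0, 0.5],[-0.0287, -0.0026, -0.0001, -0.0, 0.002, -0.0, 0.5],[-0.0287, -0.0026, -0.0002, -0.0, 0.002, -0.0, 0.5],[-0.0287, -0.0026, -0.0002, -0.0, 0.002, -0.0, 0.5],
[-0.0287, -0.0026, -0.0003, -0.0, 0.002, -0.0, 0.5],[-0.0287, -0.0026, -0.0004, -0.0, 0.002, -0.0, 0.5],[-0.0287, -0.0026, -0.0004, -0.0, 0.002, -0.0, 0.5],[-0.0287, -0.0026, -0.0005, -0.0, 0.002, -0.0, 0.5],[-0.0287, -0.0026, -0.0005, -0.0, 0.002, -0.0, 0.5],[-0.0287, -0.0026, -0.0006, -0.0, 0.002, -0.0, 0.5],
```

View pics/w8.png

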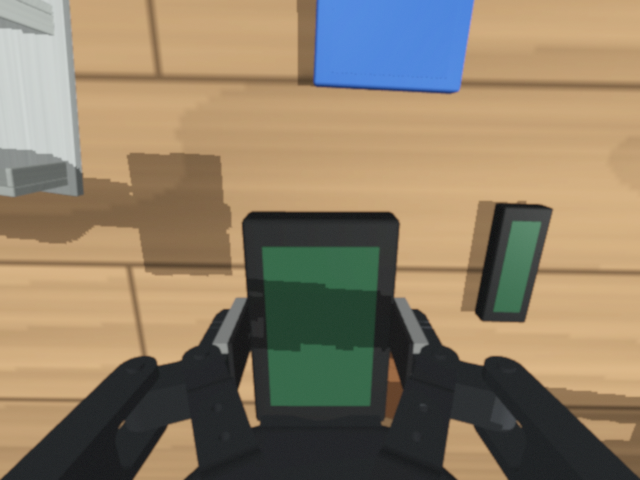

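Cartridge held squarely at (320,315). Move to the viewing point.

Request:
jog_arm --pt "-0.03 -0.002 0 0 0.002 0 0.5" --pt "-0.035 -0.002 0 0 0.002 0 0.5" --pt "-0.035 -0.002 0 0 0.002 0 0.5" --pt "-0.035 -0.002 0 0 0.002 0 0.5" --pt "-0.035 -0.002 0 0 0.002 0 0.5" --pt "-0.035 -0.002 0 0 0.002 0 0.5" --pt "-0.035 -0.002 0 0 0.002 0 0.5" --pt "-0.035 -0.002 0 0 0.002 0 0.5" --pt "-0.03 -0.002 0 0 0.002 0 0.5" --pt "-0.02 0 0 0 0 0 0.5"

```text
time: 27.02
tool_pos: [0.4218, 0.181, 0.1415]
tcp_rot: [-1.225, 1.233, -1.202]
wrist_force: [0.4, 0.3, -1.1]
width: 0.717
```

Request:
jog_arm --pt "-0.02 0 0 0 0 0 0.5" --pt "-0.02 0 0 0 0 0 0.5" --pt "0 0 0 0 0 0 0.5"

```text
time: 27.4
tool_pos: [0.4187, 0.2224, 0.1362]
tcp_rot: [-1.235, 1.235, -1.199]
wrist_force: [-0.3, -0.7, -1.3]
width: 0.718
```

Run:
```python
from h import *
st(); print(readout.read_state()["tcp_rot"],readout.read_state()["q"]); plan(.433,.307,.155,-90,4,.5)
```

```text
t 27.4 pos [0.4187 0.2224 0.1362] yaw -90.22 F [-0.3 -0.7 -1.3] w 0.718 q6 2.0
[-1.23485728  1.23522095 -1.19860331] [4.28031541e-01 2.55897579e-04 2.11419997e+00 1.23677417e-02
 1.05936844e+00 1.99651762e+00]
[-0.0212, -0.0049, 0.0033, 0.008, -0.001, 0.001, 0.5],[-0.0212, -0.0048, 0.0034, 0.008, -0.001, 0.001, 0.5],[-0.0212, -0.0048, 0.0035, 0.008, -0.001, 0.001, 0.5],[-0.0212, -0.0047, 0.0035, 0.008, -0.001, 0.001, 0.5],
```

Request:
jog_arm --pt "-0.02 -0.005 0.0035 0.008 0 0 0.5" --pt "-0.02 -0.005 0.0035 0.008 0 0 0.5" --pt "-0.02 -0.005 0.0035 0.008 0 0 0.5" --pt "-0.015 -0.003 0.0025 0.006 0 0 0.5" --pt "0 0 0 0 0 0 0.5" --pt "0 0 0 0 0 0 0.5"

```text
time: 28.15
tool_pos: [0.431, 0.2981, 0.1503]
tcp_rot: [-1.221, 1.214, -1.214]
wrist_force: [0.7, 0.3, -1.0]
width: 0.718
```

Run:
```python
from h import *
st(); plan(.433,.307,.155,-90,3,.5)
```

```text
t 28.15 pos [0.431  0.2981 0.1503] yaw -90.19 F [ 0.7  0.3 -1. ] w 0.718 q6 2.14
[-0.003, -0.0016, 0.0007, 0.003, -0.001, 0.003, 0.5],[-0.003, -0.0016, 0.0007, 0.003, -0.001, 0.003, 0.5],[-0.003, -0.0016, 0.0007, 0.003, -0.001, 0.003, 0.5],
```

Fine correction, then hold for over 2 s.

Request:
jog_arm --pt "-0.004 -0.002 0.001 0.004 0 0.004 0.5" --pt "-0.004 -0.002 0.001 0.004 0 0.004 0.5" --pt "0 0 0 0 0 0 0.5" --pt "0 0 0 0 0 0 0.5" --pt "0 0 0 0 0 0 0.5" --pt "0 0 0 0 0 0 0.5" --pt "0 0 0 0 0 0 0.5" --pt "0 0 0 0 0 0 0.5" --pt "0 0 0 0 0 0 0.5" --pt "0 0 0 0 0 0 0.5"

```text
time: 29.4
tool_pos: [0.4328, 0.305, 0.1542]
tcp_rot: [-1.209, 1.213, -1.214]
wrist_force: [-0.4, 0.3, -1.3]
width: 0.716
```

Request:
jog_arm --pt "0 0 0 0 0 0 0.5" --pt "0 0 0 0 0 0 0.5" --pt "0 0 0 0 0 0 0.5" --pt "0 0 0 0 0 0 0.5" --pt "0 0 0 0 0 0 0.5" --pt "0 0 0 0 0 0 0.5" --pt "0 0 0 0 0 0 0.5" --pt "0 0 0 0 0 0 0.5" --pt "0 0 0 0 0 0 0.5" --pt "0 0 0 0 0 0 0.5"

```text
time: 30.65
tool_pos: [0.4328, 0.305, 0.1542]
tcp_rot: [-1.209, 1.213, -1.214]
wrist_force: [-0.6, 0.3, -1.9]
width: 0.718
```

Run:
```python
from h import *
st(); p=read_camera("scene"); cv2.imwrite("pics/s9.png",cv2.resize(p["img"][60:250,220:480],None,fx=3,fy=3))
p=read_camera("wrist"); X,ok=cloud(p); P=np.array(readout.read_state()["tool_pos"])
rect(X,ok,P[0]-.07,P[0]+.07,P[1]-.028,P[1]+.028,P[2]-.006,P[2]+.012,"cart")
p=read_camera("top"); X,ok=cloud(p)
d=[d for d in spotter.masks_of(p,"wide_center")[:1]]
for d in d: print(d["p"],d["location"])
rect(X,ok,.45,.6,0,.14,.05,.062,"walls"); rect(X,ok,.6,.67,.02,.1,.08,.095,"knob")
R=Ro.from_rotvec(readout.read_state()["tcp_rot"]).as_matrix(); print(R.round(3))
plan(.539,.0718,.16,-97.2,12,.5)
```

```text
t 30.65 pos [0.4328 0.305  0.1542] yaw -90.29 F [-0.6  0.3 -1.9] w 0.718 q6 2.14
cart 26797 c [431.1 305. ] size [100.9  56. ] ang 0.0 z 0.1575
0.88 [208.1, 288.0]
walls 229 c [536.1  72.3] size [ 77.6 119.2] ang 82.6 z 0.0563
knob 220 c [632.7  59.7] size [35.9 36.6] ang 78.5 z 0.0847
[[-0.005 -0.001  1.   ]
 [-1.    -0.002 -0.005]
 [ 0.002 -1.    -0.001]]
[0.0194, -0.0005, 0.0089, 0.0, 0.01, 0.0, 0.5],[0.0193, -0.0005, 0.0091, 0.0, 0.01, 0.0, 0.5],[0.0192, -0.0005, 0.0093, 0.0, 0.01, 0.0, 0.5],[0.0191, -0.0005, 0.0095, 0.0, 0.01, 0.0, 0.5],[0.019, -0.0005, 0.0097, 0.0, 0.01, 0.0, 0.5],[0.0189, -0.0005, 0.0099, 0.0, 0.01, 0.0, 0.5],[0.0188, -0.0005, 0.0101, 0.0, 0.01, 0.0, 0.5],[0.0187, -0.0005, 0.0103, 0.0, 0.01, 0.0, 0.5],[0.0186, -0.0005, 0.0105, 0.0, 0.01, 0.0, 0.5],[0.0185, -0.0005, 0.0107, 0.0, 0.01, 0.0, 0.5],
[0.0184, -0.0005, 0.0108, 0.0, 0.01, 0.0, 0.5],[0.0183, -0.0005, 0.011, 0.0, 0.01, 0.0, 0.5],
```

View pics/s9.png

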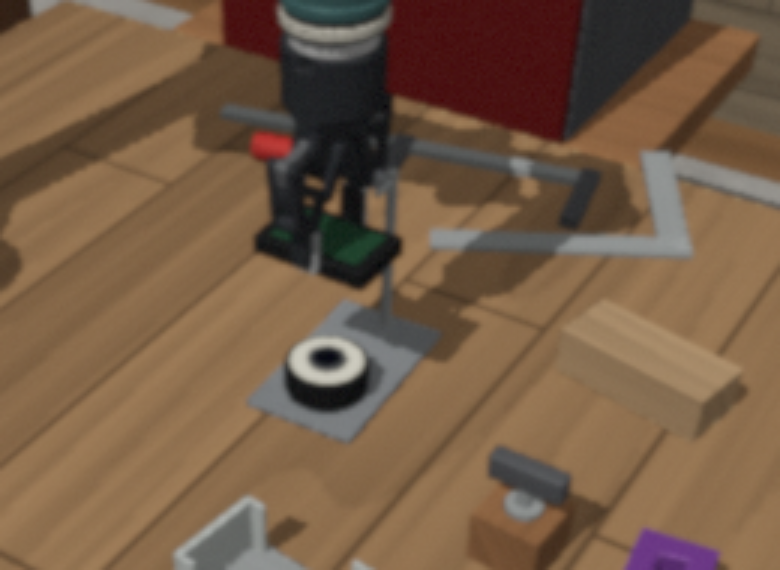

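Cartridge sits level over the puck beside the pointer. Now to the bay.

Request:
jog_arm --pt "0.022 -0.001 0.01 0 0.012 0 0.5" --pt "0.022 -0.001 0.01 0 0.012 0 0.5" --pt "0.022 -0.001 0.01 0 0.012 0 0.5" --pt "0.022 -0.001 0.01 0 0.012 0 0.5" --pt "0.022 -0.001 0.01 0 0.012 0 0.5" --pt "0.022 -0.001 0.01 0 0.012 0 0.5" --pt "0.022 -0.001 0.01 0 0.012 0 0.5" --pt "0.022 -0.001 0.01 0 0.012 0 0.5" --pt "0.018 0 0.009 0 0.01 0 0.5" --pt "0 0 0 0 0 0 0.5"

```text
time: 32.1
tool_pos: [0.5142, 0.1011, 0.1631]
tcp_rot: [-1.154, 1.291, -1.293]
wrist_force: [-0.2, 1.0, -1.6]
width: 0.714
```

Run:
```python
from h import *
st(); plan(.5376,.0719,.12,-97.2,4,.5)
```

```text
t 32.1 pos [0.5142 0.1011 0.1631] yaw -96.47 F [-0.2  1.  -1.6] w 0.714 q6 1.83
[0.0066, 0.0108, 0.0066, -0.0, 0.003, 0.0, 0.5],[0.0066, 0.0108, 0.0067, -0.0, 0.003, 0.0, 0.5],[0.0066, 0.0108, 0.0067, -0.0, 0.003, 0.0, 0.5],[0.0065, 0.0108, 0.0067, -0.0, 0.003, 0.0, 0.5],
```

Request:
jog_arm --pt "0.0066 0.013 0.0065 0 0.003 0 0.5" --pt "0.0066 0.013 0.0065 0 0.003 0 0.5" --pt "0.0066 0.013 0.0065 0 0.003 0 0.5" --pt "0.005 0.01 0.005 0 0.003 0 0.5" --pt "0 0 0 0 0 0 0.5" --pt "0 0 0 0 0 0 0.5"

```text
time: 32.85
tool_pos: [0.5357, 0.0732, 0.1089]
tcp_rot: [-1.15, 1.302, -1.299]
wrist_force: [0.7, 0.4, -1.9]
width: 0.716
```

Run:
```python
from h import *
st(); plan(.5376,.0719,.08,-97.2,4,.5)
p=read_camera("wrist"); X,ok=cloud(p); P=np.array(readout.read_state()["tool_pos"])
rect(X,ok,P[0]-.07,P[0]+.07,P[1]-.028,P[1]+.028,P[2]-.006,P[2]+.012,"cart")
```

```text
t 32.85 pos [0.5357 0.0732 0.1089] yaw -97.12 F [ 0.7  0.4 -1.9] w 0.716 q6 1.79
[0.0003, 0.0072, 0.0005, 0.001, 0.0, 0.0, 0.5],[0.0003, 0.0072, 0.0005, 0.001, 0.0, 0.0, 0.5],[0.0003, 0.0072, 0.0005, 0.001, 0.0, 0.0, 0.5],[0.0003, 0.0072, 0.0005, 0.001, 0.0, 0.0, 0.5],
cart 26423 c [533.9  73.3] size [ 56.  106.9] ang 90.0 z 0.1122
```

Request:
jog_arm --pt "0.0011 0.008 0.002 0.002 0 0 0.5" --pt "0 0.008 0 0 0 0 0.5" --pt "0 0.008 0 0 0 0 0.5" --pt "0 0.004 0 0 0 0 0.5" --pt "0 0 0 0 0 0 0.5" --pt "0 0 0 0 0 0 0.5"

```text
time: 33.65
tool_pos: [0.5378, 0.0724, 0.0798]
tcp_rot: [-1.148, 1.299, -1.3]
wrist_force: [-0.1, 0.9, -1.5]
width: 0.718
```

Run:
```python
from h import *
st(); plan(.5376,.0719,.04,-97.2,3,.5)
p=read_camera("scene"); cv2.imwrite("pics/s10.png",cv2.resize(p["img"][190:330,240:400],None,fx=4,fy=4,interpolation=cv2.INTER_CUBIC))
```

```text
t 33.65 pos [0.5378 0.0724 0.0798] yaw -97.07 F [-0.1  0.9 -1.5] w 0.718 q6 1.78
[0.0002, 0.0133, -0.0001, -0.0, 0.001, 0.0, 0.5],[0.0002, 0.0133, -0.0001, -0.0, 0.001, 0.0, 0.5],[0.0002, 0.0133, -0.0001, -0.0, 0.001, 0.0, 0.5],
```

View pics/s10.png

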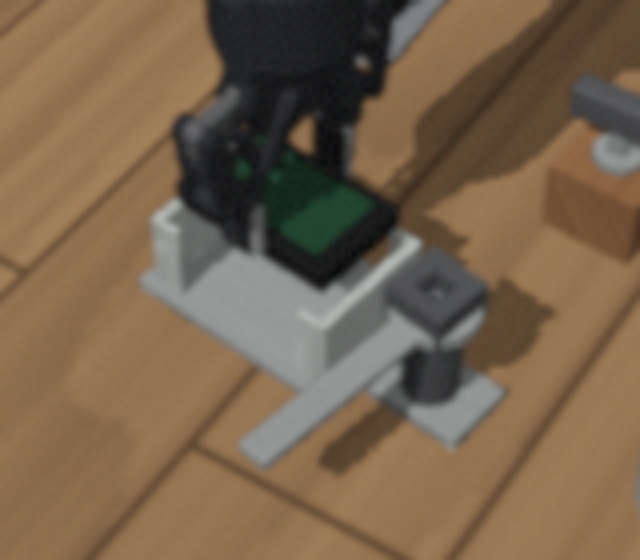

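Cartridge is above and between the end walls, aligned. Descending.

Request:
jog_arm --pt "0 0.006 0 0 0 0 0.5" --pt "0 0.007 0 0 0 0 0.5" --pt "0 0.007 0 0 0 0 0.5" --pt "0 0.003 0 0 0 0 0.5" --pt "0 0 0 0 0 0 0.5"

```text
time: 34.33
tool_pos: [0.5378, 0.0724, 0.0552]
tcp_rot: [-1.148, 1.299, -1.3]
wrist_force: [-0.5, -0.5, 0.3]
width: 0.717
```

Request:
jog_arm --pt "0 0.006 0 0 0 0 0.5" --pt "0 0.007 0 0 0 0 0.5" --pt "0 0.006 0 0 0 0 0.5" --pt "0 0.003 0 0 0 0 0.5" --pt "0 0 0 0 0 0 0.5"

```text
time: 34.95
tool_pos: [0.538, 0.0724, 0.0317]
tcp_rot: [-1.148, 1.298, -1.3]
wrist_force: [0.6, 0.2, -1.5]
width: 0.72
```

Run:
```python
from h import *
st(); plan(.5376,.0719,.0215,-97.2,3,.5)
```

```text
t 34.95 pos [0.538  0.0724 0.0317] yaw -97.07 F [ 0.6  0.2 -1.5] w 0.72 q6 1.78
[0.0002, 0.0034, -0.0001, -0.0, 0.001, 0.0, 0.5],[0.0002, 0.0034, -0.0001, -0.0, 0.001, 0.0, 0.5],[0.0002, 0.0034, -0.0001, -0.0, 0.001, 0.0, 0.5],
```

Request:
jog_arm --pt "0 0.003 0 0 0 0 0.5" --pt "0 0.003 0 0 0 0 0.5" --pt "0 0.002 0 0 0 0 0.5" --pt "0 0 0 0 0 0 0.5"

```text
time: 35.45
tool_pos: [0.5384, 0.0724, 0.0235]
tcp_rot: [-1.147, 1.298, -1.301]
wrist_force: [0.8, -0.1, -1.9]
width: 0.715
```

Request:
jog_arm --pt "0 0.001 0 0 0 0 0.5" --pt "0 0 0 0 0 0 0.5"

```text
time: 35.7
tool_pos: [0.5385, 0.0724, 0.0226]
tcp_rot: [-1.147, 1.298, -1.301]
wrist_force: [-0.5, 0.0, -1.4]
width: 0.716
```

Run:
```python
from h import *
st()
```

```text
t 35.7 pos [0.5385 0.0724 0.0226] yaw -97.07 F [-0.5  0.  -1.4] w 0.716 q6 1.78
```

Request:
jog_arm --pt "0 0.001 0 0 0 0 0.5" --pt "0 0 0 0 0 0 0.8" --pt "0 0 0 0 0 0 0.9" --pt "0 0 0 0 0 0 0.95" --pt "0 0 0 0 0 0 1" --pt "0 0 0 0 0 0 1" --pt "0 -0.015 0 0 0 0 1" --pt "0 -0.03 0 0 0 0 1" --pt "0 -0.04 0 0 0 0 1" --pt "0 -0.04 0 0 0 0 1"

```text
time: 36.95
tool_pos: [0.5362, 0.0722, 0.1497]
tcp_rot: [-1.151, 1.301, -1.299]
wrist_force: [0.8, -0.4, -0.4]
width: 1.004
```

Request:
jog_arm --pt "0 -0.02 0 0 0 0 1" --pt "0 0 0 0 0 0 1" --pt "0 0 0 0 0 0 1"

```text
time: 37.33
tool_pos: [0.5392, 0.0726, 0.1769]
tcp_rot: [-1.142, 1.294, -1.303]
wrist_force: [0.4, -0.1, -0.2]
width: 1.001
```

Run:
```python
from h import *
st(); p=read_camera("wrist"); X,ok=cloud(p); cv2.imwrite("pics/w11.png",p["img"])
d=spotter.masks_of(p,"wide_center")
for d in d[:2]:
    q=X[d["mask"]&ok]; q=q[abs(q[:,2]-.024)<.007]; 
    if len(q)>20:print(round(d["p"],2),cv2.minAreaRect((q[:,:2]*1000).astype(np.float32)),np.median(q[:,2]))
rect(X,ok,.45,.6,0,.14,.05,.062,"walls"); rect(X,ok,.6,.67,.02,.1,.08,.095,"knob")
p=read_camera("top"); X,ok=cloud(p); 
for t in("narrow_center","medium_center"):
  for d in spotter.masks_of(p,t)[:2]:
    q=X[d["mask"]&ok]; q=q[abs(q[:,2]-.018)<.009]
    if len(q)>20:print(t,round(d["p"],2),cv2.minAreaRect((q[:,:2]*1000).astype(np.float32)),np.median(q[:,2]))
plan(.4135,-.306,.16,-90.8,16,1.0)
```

```text
t 37.33 pos [0.5392 0.0726 0.1769] yaw -97.07 F [ 0.4 -0.1 -0.2] w 1.001 q6 1.78
0.91 ((535.9136962890625, 72.59930419921875), (62.06662368774414, 97.17078399658203), 82.95242309570312) 0.024804756643795722
0.82 ((574.4915161132812, -172.5814666748047), (60.63096237182617, 52.56357955932617), 0.5187799334526062) 0.01736221973906979
walls 2232 c [534.5  71.7] size [ 78.1 119.5] ang 82.7 z 0.0562
knob 3194 c [631.9  59.4] size [36.1 36.1] ang 78.6 z 0.0844
narrow_center 0.58 ((411.6700439453125, -306.24688720703125), (96.58486938476562, 37.32429885864258), 0.4131793677806854) 0.01659456142350546
[0.0244, 0.0009, -0.0049, -0.0, -0.007, -0.0, 1.0],[0.0244, 0.0009, -0.005, -0.0, -0.007, -0.0, 1.0],[0.0244, 0.0009, -0.0052, -0.0, -0.007, -0.0, 1.0],[0.0243, 0.0009, -0.0054, -0.0, -0.007, -0.0, 1.0],[0.0243, 0.001, -0.0055, -0.0, -0.007, -0.0, 1.0],[0.0243, 0.001, -0.0057, -0.0, -0.007, -0.0, 1.0],[0.0242, 0.001, -0.0059, -0.0, -0.007, -0.0, 1.0],[0.0242, 0.001, -0.006, -0.0, -0.007, -0.0, 1.0],[0.0241, 0.001, -0.0062, -0.0, -0.007, -0.0, 1.0],[0.0241, 0.001, -0.0064, -0.0, -0.007, -0.0, 1.0],
[0.0241, 0.001, -0.0065, -0.0, -0.007, -0.0, 1.0],[0.024, 0.001, -0.0067, -0.0, -0.007, -0.0, 1.0],[0.024, 0.001, -0.0068, -0.0, -0.007, -0.0, 1.0],[0.0239, 0.001, -0.007, -0.0, -0.007, -0.0, 1.0],[0.0239, 0.001, -0.0072, -0.0, -0.007, -0.0, 1.0],[0.0238, 0.001, -0.0073, -0.0, -0.007, -0.0, 1.0],
```

View pics/w11.png

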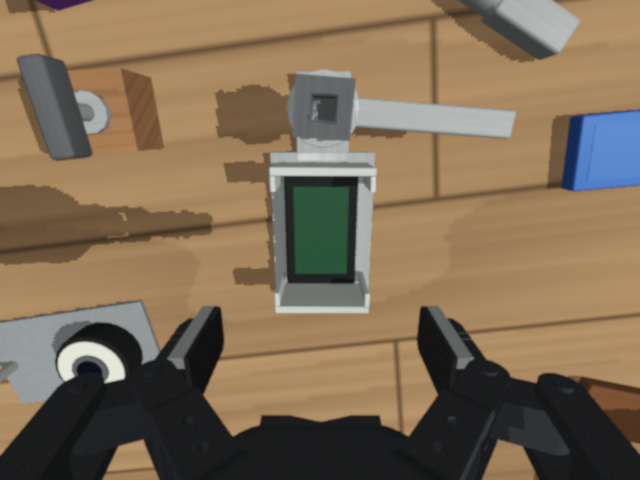

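Wide cartridge lies flat in the bay at (321,230), flush between the walls; bar off to the right. (14 pictures so far.) Next the narrow one.

Request:
jog_arm --pt "0.036 0.001 -0.007 0 -0.011 0 1" --pt "0.036 0.001 -0.007 0 -0.011 0 1" --pt "0.036 0.001 -0.008 0 -0.011 0 1" --pt "0.036 0.001 -0.008 0 -0.011 0 1" --pt "0.036 0.001 -0.009 0 -0.011 0 1" --pt "0.036 0.001 -0.009 0 -0.011 0 1" --pt "0.036 0.001 -0.009 0 -0.011 0 1" --pt "0.036 0.001 -0.01 0 -0.011 0 1" --pt "0.036 0.001 -0.01 0 -0.011 0 1" --pt "0 0 0 0 0 0 1"

```text
time: 38.83
tool_pos: [0.4303, -0.2525, 0.1577]
tcp_rot: [-1.203, 1.23, -1.216]
wrist_force: [-0.2, 0.5, -0.3]
width: 1.001
```

Run:
```python
from h import *
st(); p=read_camera("wrist"); X,ok=cloud(p); cv2.imwrite("pics/w12.png",p["img"])
for d in spotter.masks_of(p,"narrow_center")[:3]:
    q=X[d["mask"]&ok]; q=q[abs(q[:,2]-.018)<.009]
    if len(q)>20:print(round(d["p"],2),cv2.minAreaRect((q[:,:2]*1000).astype(np.float32)),np.median(q[:,2]),p["img"][d["mask"]].mean(0))
plan(.4125,-.306,.1,-89.5,5,.7)
```

```text
t 38.83 pos [ 0.4303 -0.2525  0.1577] yaw -91.07 F [-0.2  0.5 -0.3] w 1.001 q6 1.01
0.85 ((411.4971923828125, -308.583251953125), (38.280616760253906, 100.27711486816406), 89.31661987304688) 0.016640330796421687 [47.23249139 60.04554152 43.08629927]
[0.0112, 0.0115, -0.0034, 0.002, -0.005, -0.001, 0.7],[0.0112, 0.0115, -0.0035, 0.002, -0.005, -0.001, 0.7],[0.0111, 0.0115, -0.0035, 0.002, -0.005, -0.001, 0.7],[0.0111, 0.0115, -0.0036, 0.002, -0.005, -0.001, 0.7],[0.0111, 0.0115, -0.0037, 0.002, -0.005, -0.001, 0.7],
```

Request:
jog_arm --pt "0.0125 0.013 -0.0042 0.002 -0.001 0 0.7" --pt "0.0125 0.013 -0.0042 0.002 -0.001 0 0.7" --pt "0.0125 0.013 -0.0042 0.002 -0.001 0 0.7" --pt "0.012 0.013 -0.0042 0.002 -0.001 0 0.7" --pt "0.002 0.01 -0.001 0 0 0 0.7" --pt "0 0 0 0 0 0 0.7" --pt "0 0 0 0 0 0 0.7"

```text
time: 39.8
tool_pos: [0.4104, -0.3022, 0.089]
tcp_rot: [-1.2, 1.221, -1.21]
wrist_force: [0.9, 1.0, 0.8]
width: 0.704
```

Run:
```python
from h import *
st(); p=read_camera("wrist"); X,ok=cloud(p)
for d in spotter.masks_of(p,"narrow_center")[:1]:
    q=X[d["mask"]&ok]; q=q[abs(q[:,2]-.018)<.009]
    print(round(d["p"],2),cv2.minAreaRect((q[:,:2]*1000).astype(np.float32)),np.median(q[:,2]))
P=readout.read_state()["tool_pos"]
m=ok&(abs(X[...,0]-P[0])<.03)&(abs(X[...,1]-P[1])<.06)&(X[...,2]>.04)
print("tips below TCP",P[2]-np.sort(X[m][:,2])[10]); plan(.412,-.308,.03,-90.7,4,.7)
```

```text
t 39.8 pos [ 0.4104 -0.3022  0.089 ] yaw -90.56 F [0.9 1.  0.8] w 0.704 q6 0.89
tips below TCP 0.00828206846156948
[0.0016, 0.0148, 0.0004, 0.0, 0.001, -0.002, 0.7],[0.0016, 0.0148, 0.0004, 0.0, 0.001, -0.002, 0.7],[0.0015, 0.0148, 0.0004, 0.0, 0.001, -0.002, 0.7],[0.0015, 0.0148, 0.0004, 0.0, 0.001, -0.002, 0.7],
```

Request:
jog_arm --pt "0.003 0.014 0.0008 0 0.001 -0.003 0.7" --pt "0.003 0.014 0.0008 0 0.001 -0.003 0.7" --pt "0 0.014 0 0 0 0 0.7" --pt "0 0.01 0 0 0 0 0.7" --pt "0 0.004 0 0 0 0 0.7" --pt "0 0 0 0 0 0 0.7"

```text
time: 40.65
tool_pos: [0.4124, -0.3077, 0.0292]
tcp_rot: [-1.204, 1.219, -1.215]
wrist_force: [0.1, -0.1, 0.8]
width: 0.7
```

Run:
```python
from h import *
st(); plan(.412,-.308,.0155,-90.7,2,.7); p=read_camera("wrist"); X,ok=cloud(p); P=readout.read_state()["tool_pos"]
rect(X,ok,P[0]-.065,P[0]+.065,P[1]-.025,P[1]+.025,.012,.02,"narrow")
```

```text
t 40.65 pos [ 0.4124 -0.3077  0.0292] yaw -90.61 F [ 0.1 -0.1  0.8] w 0.7 q6 0.89
[0.0002, 0.0068, -0.0002, 0.001, 0.001, -0.001, 0.7],[0.0001, 0.0068, -0.0002, 0.001, 0.001, -0.001, 0.7],
narrow 15085 c [ 411.7 -308.5] size [ 38.2 100.3] ang 89.3 z 0.0167
```

Centred. Down, close at 30 N, lift.

Request:
jog_arm --pt "0.0005 0.006 0 0 0.001 0 0.7" --pt "0 0.005 0 0 0 0 0.7" --pt "0 0.002 0 0 0 0 0.7" --pt "0 0 0 0 0 0 0.55" --pt "0 0 0 0 0 0 0.3" --pt "0 0 0 0 0 0 0.3" --pt "0 0 0 0 0 0 0.3" --pt "0 0 0 0 0 0 0.3" --pt "0 0 0 0 0 0 0.3" --force 30

```text
time: 41.82
tool_pos: [0.4134, -0.3091, 0.0169]
tcp_rot: [-1.204, 1.217, -1.219]
wrist_force: [-0.8, -0.6, -0.8]
width: 0.437
```

Request:
jog_arm --pt "0 -0.01 0 0 0 0 0.3" --pt "0 -0.02 0 0 0 0 0.3" --pt "0 -0.03 0 0 0 0 0.3" --pt "0 -0.03 0 0 0 0 0.3" --pt "0 -0.03 0 0 0 0 0.3" --pt "0 0 0 0 0 0 0.3" --pt "0 0 0 0 0 0 0.3"

```text
time: 42.7
tool_pos: [0.4125, -0.3083, 0.142]
tcp_rot: [-1.204, 1.218, -1.218]
wrist_force: [-0.3, -0.2, -2.0]
width: 0.439
```

Run:
```python
from h import *
st(); p=read_camera("wrist"); X,ok=cloud(p); P=np.array(readout.read_state()["tool_pos"])
rect(X,ok,P[0]-.07,P[0]+.07,P[1]-.017,P[1]+.017,P[2]-.008,P[2]+.01,"cart"); print(P)
plan(.433,.305,.155,-90.5,18,.3)
```

```text
t 42.7 pos [ 0.4125 -0.3083  0.142 ] yaw -90.66 F [-0.3 -0.2 -2. ] w 0.439 q6 0.89
cart 15866 c [ 410.9 -308.5] size [100.7  34. ] ang 0.0 z 0.1418
[ 0.41267541 -0.30847378  0.14206788]
[-0.0341, -0.0007, 0.0007, -0.0, -0.0, 0.0, 0.3],[-0.0341, -0.0007, 0.0007, -0.0, -0.0, 0.0, 0.3],[-0.0341, -0.0007, 0.0007, -0.0, -0.0, 0.0, 0.3],[-0.0341, -0.0007, 0.0007, -0.0, -0.0, 0.0, 0.3],[-0.0341, -0.0007, 0.0008, -0.0, -0.0, 0.0, 0.3],[-0.0341, -0.0007, 0.0008, -0.0, -0.0, 0.0, 0.3],[-0.0341, -0.0007, 0.0008, -0.0, -0.0, 0.0, 0.3],[-0.0341, -0.0007, 0.0008, -0.0, -0.0, 0.0, 0.3],[-0.0341, -0.0007, 0.0008, -0.0, -0.0, 0.0, 0.3],[-0.0341, -0.0007, 0.0008, -0.0, -0.0, 0.0, 0.3],
[-0.0341, -0.0007, 0.0008, -0.0, -0.0, 0.0, 0.3],[-0.0341, -0.0007, 0.0008, -0.0, -0.0, 0.0, 0.3],[-0.0341, -0.0007, 0.0008, -0.0, -0.0, 0.0, 0.3],[-0.0341, -0.0007, 0.0008, -0.0, -0.0, 0.0, 0.3],[-0.0341, -0.0007, 0.0008, -0.0, -0.0, 0.0, 0.3],[-0.0341, -0.0007, 0.0008, -0.0, -0.0, 0.0, 0.3],[-0.0341, -0.0007, 0.0008, -0.0, -0.0, 0.0, 0.3],[-0.0341, -0.0007, 0.0008, -0.0, -0.0, 0.0, 0.3],
```

Request:
jog_arm --pt "-0.035 -0.003 0.002 0 0 0 0.3" --pt "-0.036 -0.003 0.002 0 0 0 0.3" --pt "-0.036 -0.003 0.002 0 0 0 0.3" --pt "-0.036 -0.003 0.002 0 0 0 0.3" --pt "-0.036 -0.003 0.002 0 0 0 0.3" --pt "-0.036 -0.003 0.002 0 0 0 0.3" --pt "-0.036 -0.003 0.002 0 0 0 0.3" --pt "-0.036 -0.003 0.002 0 0 0 0.3" --pt "-0.036 -0.003 0.002 0 0 0 0.3" --pt "-0.036 -0.003 0.002 0 0 0 0.3"

```text
time: 44.0
tool_pos: [0.4285, 0.0613, 0.1582]
tcp_rot: [-1.214, 1.244, -1.206]
wrist_force: [0.2, 0.4, -1.6]
width: 0.435
```

Request:
jog_arm --pt "-0.036 0 0.002 0 0 0 0.3" --pt "-0.036 0 0.002 0 0 0 0.3" --pt "-0.036 0 0.002 0 0 0 0.3" --pt "-0.03 0 0.002 0 0 0 0.3" --pt "-0.02 0 0 0 0 0 0.3" --pt "0 0 0 0 0 0 0.3" --pt "0 0 0 0 0 0 0.3"

```text
time: 44.88
tool_pos: [0.4325, 0.2242, 0.148]
tcp_rot: [-1.234, 1.25, -1.199]
wrist_force: [-0.0, 0.5, -0.6]
width: 0.433
```

Run:
```python
from h import *
st(); plan(.433,.307,.1585,-90.5,4,.3)
```

```text
t 44.88 pos [0.4325 0.2242 0.148 ] yaw -90.77 F [-0.   0.5 -0.6] w 0.433 q6 1.99
[-0.0207, -0.0026, -0.0003, 0.01, -0.001, 0.0, 0.3],[-0.0207, -0.0026, -0.0002, 0.01, -0.001, 0.0, 0.3],[-0.0207, -0.0026, -0.0002, 0.01, -0.001, 0.0, 0.3],[-0.0207, -0.0026, -0.0001, 0.01, -0.001, 0.0, 0.3],
```

Request:
jog_arm --pt "-0.02 -0.004 0 0.01 0 0 0.3" --pt "-0.02 -0.004 0 0.01 0 0 0.3" --pt "-0.02 -0.004 0 0.01 0 0 0.3" --pt "-0.014 -0.002 0 0.006 0 0 0.3" --pt "0 0 0 0 0 0 0.3" --pt "0 0 0 0 0 0 0.3"

```text
time: 45.62
tool_pos: [0.4329, 0.2938, 0.1589]
tcp_rot: [-1.212, 1.228, -1.223]
wrist_force: [-0.8, -0.5, -1.0]
width: 0.437
```

Run:
```python
from h import *
st(); plan(.433,.307,.1585,-90.5,2,.3)
```

```text
t 45.62 pos [0.4329 0.2938 0.1589] yaw -91.1 F [-0.8 -0.5 -1. ] w 0.437 q6 2.14
[-0.0066, 0.0002, -0.0001, 0.005, -0.005, 0.003, 0.3],[-0.0066, 0.0002, -0.0, 0.005, -0.005, 0.003, 0.3],
```

Request:
jog_arm --pt "-0.006 0 0 0.004 0 0.003 0.3" --pt "-0.005 0 0 0.004 0 0.003 0.3" --pt "0 0 0 0 0 0 0.3" --pt "0 0 0 0 0 0 0.3" --pt "0 0 0 0 0 0 0.3" --pt "0 0 0 0 0 0 0.3" --pt "0 0 0 0 0 0 0.3" --pt "0 0 0 0 0 0 0.3" --pt "0 0 0 0 0 0 0.3" --pt "0 0 0 0 0 0 0.3"

```text
time: 46.88
tool_pos: [0.433, 0.3039, 0.1584]
tcp_rot: [-1.201, 1.226, -1.223]
wrist_force: [0.9, -0.3, -1.3]
width: 0.433
```

Request:
jog_arm --pt "0 0 0 0 0 0 0.3" --pt "0 0 0 0 0 0 0.3" --pt "0 0 0 0 0 0 0.3" --pt "0 0 0 0 0 0 0.3" --pt "0 0 0 0 0 0 0.3" --pt "0 0 0 0 0 0 0.3" --pt "0 0 0 0 0 0 0.3" --pt "0 0 0 0 0 0 0.3" --pt "0 0 0 0 0 0 0.3" --pt "0 0 0 0 0 0 0.3"

```text
time: 48.12
tool_pos: [0.433, 0.3039, 0.1584]
tcp_rot: [-1.201, 1.226, -1.223]
wrist_force: [-0.5, 0.5, -1.2]
width: 0.431
```

Run:
```python
from h import *
st(); p=read_camera("wrist"); X,ok=cloud(p); P=np.array(readout.read_state()["tool_pos"])
rect(X,ok,P[0]-.07,P[0]+.07,P[1]-.017,P[1]+.017,P[2]-.008,P[2]+.01,"cart")
p=read_camera("top"); X,ok=cloud(p)
rect(X,ok,.46,.6,.0,.14,.018,.03,"wide in bay"); rect(X,ok,.6,.67,.02,.1,.08,.095,"knob")
R=Ro.from_rotvec(readout.read_state()["tcp_rot"]).as_matrix(); print(R.round(3))
```

```text
t 48.12 pos [0.433  0.3039 0.1584] yaw -91.19 F [-0.5  0.5 -1.2] w 0.431 q6 2.16
cart 15838 c [431.4 303.9] size [ 34.  100.9] ang 90.0 z 0.1582
wide in bay 1160 c [530.5  73.2] size [ 74.8 120.3] ang 81.6 z 0.0244
knob 217 c [633.2  59.6] size [35.9 37.1] ang 78.7 z 0.0845
[[-0.021 -0.002  1.   ]
 [-1.    -0.    -0.021]
 [ 0.    -1.    -0.002]]
```

Held 2 s at the viewing point (centre ~0.150 high). To the bay.

Request:
jog_arm --pt "0.022 -0.001 0.0115 0 0.01 0 0.3" --pt "0.022 -0.001 0.0115 0 0.01 0 0.3" --pt "0.022 -0.001 0.0115 0 0.01 0 0.3" --pt "0.022 -0.001 0.0115 0 0.01 0 0.3" --pt "0.022 -0.001 0.0115 0 0.01 0 0.3" --pt "0.022 0 0.0115 0 0.01 0 0.3" --pt "0.022 0 0.0115 0 0.01 0 0.3" --pt "0.022 0 0.0115 0 0.01 0 0.3" --pt "0.022 0 0.0115 0 0.01 0 0.3" --pt "0 0 0 0 0 0 0.3"

```text
time: 49.48
tool_pos: [0.5274, 0.0944, 0.1638]
tcp_rot: [-1.154, 1.292, -1.29]
wrist_force: [0.1, 0.4, -0.8]
width: 0.433
```

Run:
```python
from h import *
st(); plan(.5373,.0719,.12,-97.2,4,.3)
```

```text
t 49.48 pos [0.5274 0.0944 0.1638] yaw -96.42 F [ 0.1  0.4 -0.8] w 0.433 q6 1.81
[0.0053, 0.0109, 0.0031, 0.0, 0.003, -0.0, 0.3],[0.0053, 0.0109, 0.0031, 0.0, 0.003, -0.0, 0.3],[0.0053, 0.0109, 0.0031, 0.0, 0.003, -0.0, 0.3],[0.0053, 0.011, 0.0032, 0.0, 0.003, -0.0, 0.3],
```

Request:
jog_arm --pt "0.0053 0.011 0.003 0 0.003 0 0.3" --pt "0.0053 0.011 0.003 0 0.003 0 0.3" --pt "0.0053 0.011 0.003 0 0.003 0 0.3" --pt "0.0035 0.009 0.002 0 0.003 0 0.3" --pt "0 0 0 0 0 0 0.3" --pt "0 0 0 0 0 0 0.3"

```text
time: 50.22
tool_pos: [0.5348, 0.0743, 0.1172]
tcp_rot: [-1.151, 1.303, -1.297]
wrist_force: [-0.0, 0.3, 0.0]
width: 0.437
```

Run:
```python
from h import *
st(); plan(.5373,.0719,.08,-97.2,3,.3)
```

```text
t 50.23 pos [0.5348 0.0743 0.1172] yaw -97.05 F [-0.   0.3  0. ] w 0.437 q6 1.78
[0.0007, 0.0124, 0.001, 0.001, 0.001, -0.0, 0.3],[0.0007, 0.0124, 0.001, 0.001, 0.001, -0.0, 0.3],[0.0007, 0.0124, 0.0009, 0.001, 0.001, -0.0, 0.3],
```

Request:
jog_arm --pt "0.002 0.012 0.0025 0.003 0.002 0 0.3" --pt "0 0.012 0 0 0 0 0.3" --pt "0 0.006 0 0 0 0 0.3" --pt "0 0 0 0 0 0 0.3" --pt "0 0 0 0 0 0 0.3"

```text
time: 50.85
tool_pos: [0.5374, 0.0723, 0.0855]
tcp_rot: [-1.147, 1.301, -1.3]
wrist_force: [0.5, -0.4, -0.6]
width: 0.436
```

Run:
```python
from h import *
st(); p=read_camera("wrist"); X,ok=cloud(p); P=np.array(readout.read_state()["tool_pos"])
rect(X,ok,P[0]-.07,P[0]+.07,P[1]-.017,P[1]+.017,P[2]-.008,P[2]+.01,"cart")
rect(X,ok,.45,.6,0,.14,.05,.062,"walls")
plan(.5373,.0719,.0425,-97.2,5,.3)
```

```text
t 50.85 pos [0.5374 0.0723 0.0855] yaw -97.14 F [ 0.5 -0.4 -0.6] w 0.436 q6 1.78
cart 15113 c [535.9  72.3] size [ 34. 103.] ang 89.9 z 0.0853
walls 3179 c [534.9  71.4] size [ 77.9 119.7] ang 83.1 z 0.0563
[0.0001, 0.0086, 0.0, 0.0, 0.0, -0.0, 0.3],[0.0001, 0.0086, 0.0, 0.0, 0.0, -0.0, 0.3],[0.0001, 0.0086, 0.0, 0.0, 0.0, -0.0, 0.3],[0.0001, 0.0086, 0.0, 0.0, 0.0, -0.0, 0.3],[0.0001, 0.0086, 0.0, 0.0, 0.0, -0.0, 0.3],
```

Request:
jog_arm --pt "0 0.007 -0.0007 0 0 0 0.3" --pt "0 0.007 0 0 0 0 0.3" --pt "0 0.008 0 0 0 0 0.3" --pt "0 0.007 0 0 0 0 0.3" --pt "0 0.004 0 0 0 0 0.3" --pt "0 0.002 0 0 0 0 0.3" --pt "0 0 0 0 0 0 0.3"

```text
time: 51.78
tool_pos: [0.5368, 0.0725, 0.0482]
tcp_rot: [-1.147, 1.301, -1.3]
wrist_force: [-0.4, -0.5, -0.4]
width: 0.437
```

Run:
```python
from h import *
st()
```

```text
t 51.77 pos [0.5368 0.0725 0.0482] yaw -97.14 F [-0.4 -0.5 -0.4] w 0.437 q6 1.78
```

Request:
jog_arm --pt "0 0.003 0 0 0 0 0.3" --pt "0 0.002 0 0 0 0 0.3" --pt "0 0.0008 0 0 0 0 0.3" --pt "0 0 0 0 0 0 0.3"

```text
time: 52.28
tool_pos: [0.5374, 0.0725, 0.0427]
tcp_rot: [-1.146, 1.3, -1.3]
wrist_force: [-0.2, 0.4, -1.1]
width: 0.436
```

Run:
```python
from h import *
st()
```

```text
t 52.27 pos [0.5374 0.0725 0.0427] yaw -97.14 F [-0.2  0.4 -1.1] w 0.436 q6 1.78
```

Lower 1 mm more, release and rise, and go back over the key.

Request:
jog_arm --pt "0 0.001 0 0 0 0 0.3" --pt "0 0 0 0 0 0 0.55" --pt "0 0 0 0 0 0 0.65" --pt "0 0 0 0 0 0 0.7" --pt "0 0 0 0 0 0 0.7" --pt "0 -0.015 0 0 0 0 0.7" --pt "0 -0.03 0 0 0 0 0.7" --pt "0 -0.04 0 0 0 0 0.8" --pt "0 -0.04 0 0 0 0 1" --pt "0 -0.01 0 0 0 0 1"

```text
time: 53.52
tool_pos: [0.5376, 0.0724, 0.1843]
tcp_rot: [-1.144, 1.299, -1.301]
wrist_force: [1.1, -0.5, 0.4]
width: 0.999
```

Request:
jog_arm --pt "0 0 0 0 0 0 1" --pt "0 0 0 0 0 0 1"

```text
time: 53.78
tool_pos: [0.5373, 0.0724, 0.1844]
tcp_rot: [-1.144, 1.298, -1.301]
wrist_force: [-0.1, 0.5, -0.1]
width: 1.002
```

Run:
```python
from h import *
st(); p=read_camera("wrist"); X,ok=cloud(p); cv2.imwrite("pics/w15.png",p["img"])
rect(X,ok,.46,.6,.03,.12,.035,.045,"narrow"); rect(X,ok,.45,.6,0,.14,.05,.062,"walls")
rect(X,ok,.61,.71,.19,.27,.078,.1,"key"); rect(X,ok,.6,.67,.02,.1,.08,.095,"knob")
plan(.6535,.225,.17,-90.9,10,1.0)
```

```text
t 53.77 pos [0.5373 0.0724 0.1844] yaw -97.14 F [-0.1  0.5 -0.1] w 1.002 q6 1.78
narrow 5769 c [537.2  71.4] size [ 77.3 114. ] ang 82.8 z 0.0407
walls 2093 c [534.9  71.6] size [ 78.1 118.7] ang 82.8 z 0.0563
key 3629 c [651.3 224.3] size [17.1 60.1] ang 89.2 z 0.0889
knob 3018 c [631.9  59.4] size [36.1 36.2] ang 78.8 z 0.0845
[-0.0166, 0.0015, 0.0096, -0.0, -0.011, -0.0, 1.0],[-0.0165, 0.0015, 0.0098, -0.0, -0.011, -0.0, 1.0],[-0.0164, 0.0015, 0.01, -0.0, -0.011, -0.0, 1.0],[-0.0163, 0.0014, 0.0102, -0.0, -0.011, -0.0, 1.0],[-0.0162, 0.0014, 0.0104, -0.0, -0.011, -0.0, 1.0],[-0.016, 0.0014, 0.0105, -0.0, -0.011, -0.0, 1.0],[-0.0159, 0.0014, 0.0107, -0.0, -0.011, -0.0, 1.0],[-0.0158, 0.0014, 0.0109, -0.0, -0.011, -0.0, 1.0],[-0.0157, 0.0014, 0.0111, -0.0, -0.011, -0.0, 1.0],[-0.0156, 0.0014, 0.0112, -0.0, -0.011, -0.0, 1.0],
```

View pics/w15.png

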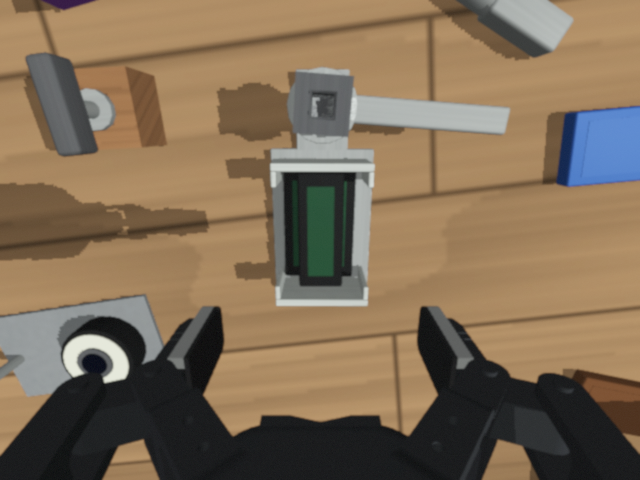

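Narrow cartridge lies centred on the wide one at (320,230), top at 0.040. Back to the key.

Request:
jog_arm --pt "-0.018 0 0.0105 0 -0.012 0 1" --pt "-0.018 0 0.0107 0 -0.012 0 1" --pt "-0.018 0 0.011 0 -0.012 0 1" --pt "-0.018 0 0.011 0 -0.012 0 1" --pt "-0.018 0.002 0.0115 0 -0.012 0 1" --pt "-0.018 0.002 0.0115 0 -0.012 0 1" --pt "-0.018 0.002 0.0115 0 -0.012 0 1" --pt "-0.017 0.002 0.011 0 -0.012 0 1" --pt "0 0 0 0 0 0 1" --pt "0 0 0 0 0 0 1"

```text
time: 55.08
tool_pos: [0.6429, 0.2205, 0.17]
tcp_rot: [-1.202, 1.226, -1.221]
wrist_force: [0.0, 0.6, -0.2]
width: 0.996
```

Run:
```python
from h import *
st(); p=read_camera("wrist"); X,ok=cloud(p)
rect(X,ok,.61,.71,.19,.27,.08,.1,"key"); rect(X,ok,.59,.71,.16,.29,.04,.05,"holder")
plan(.6535,.225,.1,-90.6,5,1.0)
```

```text
t 55.08 pos [0.6429 0.2205 0.17  ] yaw -91.08 F [ 0.   0.6 -0.2] w 0.996 q6 1.88
key 2108 c [652.  225.1] size [15.7 59.8] ang 89.2 z 0.0893
holder 3274 c [651.7 225.3] size [56.2 56.5] ang 85.9 z 0.0456
[-0.001, 0.014, 0.0022, 0.001, -0.002, -0.0, 1.0],[-0.0009, 0.014, 0.0021, 0.001, -0.002, -0.0, 1.0],[-0.0009, 0.014, 0.0021, 0.001, -0.002, -0.0, 1.0],[-0.0009, 0.014, 0.0021, 0.001, -0.002, -0.0, 1.0],[-0.0009, 0.014, 0.0021, 0.001, -0.002, -0.0, 1.0],
```

Request:
jog_arm --pt "-0.001 0.014 0.002 0 -0.001 0 1" --pt "-0.001 0.014 0.002 0 -0.001 0 1" --pt "-0.001 0.014 0.002 0 -0.001 0 1" --pt "-0.001 0.014 0.002 0 -0.001 0 1" --pt "0 0.009 0.001 0 0 0 1" --pt "0 0 0 0 0 0 1" --pt "0 0 0 0 0 0 1"

```text
time: 56.0
tool_pos: [0.6508, 0.2225, 0.099]
tcp_rot: [-1.206, 1.226, -1.219]
wrist_force: [0.4, -0.2, 1.0]
width: 0.997
```

Run:
```python
from h import *
st(); plan(.653,.2252,.0768,-90.8,2,1.0)
```

```text
t 56.0 pos [0.6508 0.2225 0.099 ] yaw -90.96 F [ 0.4 -0.2  1. ] w 0.997 q6 1.88
[-0.0014, 0.0111, 0.0012, 0.003, -0.001, 0.0, 1.0],[-0.0014, 0.0111, 0.0011, 0.003, -0.001, 0.0, 1.0],
```

Request:
jog_arm --pt "-0.0026 0.008 0.002 0.004 0 0 1" --pt "0 0.008 0 0.001 0 0 1" --pt "0 0.004 0 0 0 0 1" --pt "0 0 0 0 0 0 1"

```text
time: 56.5
tool_pos: [0.6536, 0.2256, 0.0789]
tcp_rot: [-1.2, 1.22, -1.222]
wrist_force: [0.5, 0.0, 0.2]
width: 1.001
```

Request:
jog_arm --pt "0 0 0 0 0 0 0" --pt "0 0 0 0 0 0 0" --pt "0 0 0 0 0 0 0" --pt "0 0 0 0 0 0 0" --pt "0 0 0 0 0 0 0" --pt "0 0 0 0 0 0 0" --pt "0 0 0 0 0 0 0" --force 80

```text
time: 57.38
tool_pos: [0.6542, 0.2257, 0.0798]
tcp_rot: [-1.199, 1.22, -1.222]
wrist_force: [0.3, -0.9, -0.0]
width: 0.167
```

Request:
jog_arm --pt "0 -0.015 0 0 0 0 0" --pt "0 -0.02 0 0 0 0 0" --pt "0 -0.02 0 0 0 0 0" --pt "0 -0.02 0 0 0 0 0" --pt "0 -0.02 0 0 0 0 0" --pt "0 0 0 0 0 0 0" --pt "0 0 0 0 0 0 0"

```text
time: 58.25
tool_pos: [0.6547, 0.2259, 0.184]
tcp_rot: [-1.196, 1.218, -1.223]
wrist_force: [-0.5, -0.0, -1.5]
width: 0.17
```

Run:
```python
from h import *
st(); p=read_camera("wrist"); X,ok=cloud(p); P=readout.read_state()["tool_pos"]
rect(X,ok,P[0]-.045,P[0]+.045,P[1]-.007,P[1]+.007,P[2]+.008,P[2]+.02,"key top"); rect(X,ok,.6,.67,.02,.1,.08,.095,"knob")
plan(.6336,.0593,.185,-101.3,10,0.0)
```

```text
t 58.25 pos [0.6547 0.2259 0.184 ] yaw -90.95 F [-0.5 -0.  -1.5] w 0.17 q6 1.88
key top 4168 c [652.8 226. ] size [60.3 14. ] ang 0.0 z 0.1936
knob 2214 c [632.2  59.2] size [38.1 36.5] ang 78.2 z 0.0842
[0.0167, -0.0001, -0.0019, -0.001, 0.018, -0.0, 0.0],[0.0167, -0.0001, -0.0015, -0.001, 0.018, -0.0, 0.0],[0.0168, -0.0001, -0.0012, -0.001, 0.018, -0.0, 0.0],[0.0168, -0.0001, -0.0009, -0.001, 0.018, -0.0, 0.0],[0.0168, -0.0001, -0.0006, -0.001, 0.018, -0.0, 0.0],[0.0168, -0.0001, -0.0003, -0.001, 0.018, -0.0, 0.0],[0.0168, -0.0001, -0.0, -0.001, 0.018, -0.0, 0.0],[0.0168, -0.0001, 0.0003, -0.001, 0.018, -0.0, 0.0],[0.0168, -0.0001, 0.0006, -0.001, 0.018, -0.0, 0.0],[0.0168, -0.0001, 0.0009, -0.001, 0.018, -0.0, 0.0],
```

Run:
```python
from h import *
plan(.6327,.0612,.185,-11.5,10,0.0)
```

```text
[0.0165, -0.0001, -0.0019, -0.001, -0.139, 0.0, 0.0],[0.0161, -0.0001, -0.0042, -0.001, -0.139, 0.0, 0.0],[0.0153, -0.0001, -0.0064, -0.001, -0.139, 0.0, 0.0],[0.0143, -0.0001, -0.0085, -0.001, -0.139, 0.0, 0.0],[0.013, -0.0001, -0.0103, -0.001, -0.139, 0.0, 0.0],[0.0115, -0.0001, -0.012, -0.001, -0.139, 0.0, 0.0],[0.0097, -0.0001, -0.0135, -0.001, -0.139, 0.0, 0.0],[0.0077, -0.0001, -0.0147, -0.001, -0.139, 0.0, 0.0],[0.0056, -0.0001, -0.0157, -0.001, -0.139, 0.0, 0.0],[0.0034, -0.0001, -0.0163, -0.001, -0.139, 0.0, 0.0],
```

Request:
jog_arm --pt "0.0165 0 -0.002 -0.001 -0.139 0 0" --pt "0.016 0 -0.0042 -0.001 -0.139 0 0" --pt "0.0153 0 -0.0064 -0.001 -0.139 0 0" --pt "0.0143 0 -0.0085 -0.001 -0.139 0 0" --pt "0.013 0 -0.0103 -0.001 -0.139 0 0" --pt "0.0115 0 -0.012 -0.001 -0.139 0 0" --pt "0.0097 0 -0.0135 -0.001 -0.139 0 0" --pt "0.0077 0 -0.0147 -0.001 -0.139 0 0" --pt "0.004 0 -0.01 0 -0.11 0 0" --pt "0 0 0 0 0 0 0"

```text
time: 59.55
tool_pos: [0.6303, 0.0781, 0.1693]
tcp_rot: [-1.566, 0.273, -0.238]
wrist_force: [-0.2, -0.0, -2.1]
width: 0.17
```

Run:
```python
from h import *
st(); p=read_camera("wrist"); X,ok=cloud(p); P=readout.read_state()["tool_pos"]
rect(X,ok,.6,.67,.02,.1,.08,.095,"knob")
p=read_camera("scene"); X,ok=cloud(p); rect(X,ok,.6,.67,.02,.1,.08,.095,"knob scene")
plan(.6327,.0612,.18,-11.5,3,0.0)
```

```text
t 59.55 pos [0.6303 0.0781 0.1693] yaw -18.63 F [-0.2 -0.  -2.1] w 0.17 q6 0.41
knob 1017 c [632.4  59.5] size [36.8 36.1] ang 78.7 z 0.0843
knob scene 249 c [631.   58.7] size [39.1 37.3] ang 78.7 z 0.0828
[0.0025, -0.0035, -0.0054, 0.004, -0.041, -0.007, 0.0],[0.0023, -0.0035, -0.0055, 0.004, -0.041, -0.007, 0.0],[0.0021, -0.0035, -0.0056, 0.004, -0.041, -0.007, 0.0],
```

Request:
jog_arm --pt "0.0025 -0.0025 -0.0055 0.004 -0.041 -0.007 0" --pt "0.0023 -0.0025 -0.0055 0.004 -0.041 -0.007 0" --pt "0.002 -0.001 -0.005 0.003 -0.035 -0.006 0" --pt "0 0 0 0 0 0 0" --pt "0 0 0 0 0 0 0"

```text
time: 60.28
tool_pos: [0.6321, 0.0648, 0.1741]
tcp_rot: [-1.564, 0.167, -0.162]
wrist_force: [0.4, 0.5, -2.0]
width: 0.168
```

Run:
```python
from h import *
st(); plan(.6327,.0612,.17,-11.4,1,0.0); p=read_camera("wrist"); X,ok=cloud(p); P=readout.read_state()["tool_pos"]
R=Ro.from_rotvec(readout.read_state()["tcp_rot"]).as_matrix(); L=(X-P)@R
m=ok&(abs(L[...,0])<.007)&(abs(L[...,2])<.05)&(L[...,1]<-.006)&(L[...,1]>-.02); q=L[m]
print("handle in tool z",np.percentile(q[:,2],[1,99]).round(4),"top",np.median(q[:,1]).round(4))
```

```text
t 60.27 pos [0.6321 0.0648 0.1741] yaw -12.01 F [ 0.4  0.5 -2. ] w 0.168 q6 0.27
[0.0013, 0.0041, -0.0034, -0.0, -0.011, -0.003, 0.0],
handle in tool z [-0.0305  0.0276] top -0.0096
```

Request:
jog_arm --pt "0.0012 0.003 -0.0036 0 -0.01 -0.003 0" --pt "0 0.002 0 0 0 0 0" --pt "0 0 0 0 0 0 0" --pt "0 0 0 0 0 0 0"

```text
time: 60.82
tool_pos: [0.6324, 0.0613, 0.1682]
tcp_rot: [-1.565, 0.157, -0.156]
wrist_force: [-0.6, -0.4, -1.3]
width: 0.174
```

Run:
```python
from h import *
st(); plan(.6325,.0609,.160,-11.4,1,0.0)
```

```text
t 60.83 pos [0.6324 0.0613 0.1682] yaw -11.41 F [-0.6 -0.4 -1.3] w 0.174 q6 0.26
[0.0002, 0.0082, -0.0003, 0.0, -0.0, -0.001, 0.0],
```

Request:
jog_arm --pt "0.0002 0.004 -0.0003 0 0 0 0" --pt "0 0.004 0 0 0 0 0" --pt "0 0.004 0 0 0 0 0" --pt "0 0.002 0 0 0 0 0" --pt "0 0 0 0 0 0 0"

```text
time: 61.45
tool_pos: [0.6323, 0.0609, 0.1529]
tcp_rot: [-1.565, 0.157, -0.156]
wrist_force: [-0.4, 0.1, -1.3]
width: 0.172
```

Run:
```python
from h import *
st()
```

```text
t 61.45 pos [0.6323 0.0609 0.1529] yaw -11.42 F [-0.4  0.1 -1.3] w 0.172 q6 0.26
```

Request:
jog_arm --pt "0 0.003 0 0 0 0 0" --pt "0 0.002 0 0 0 0 0" --pt "0 0.001 0 0 0 0 0" --pt "0 0 0 0 0 0 0"

```text
time: 61.95
tool_pos: [0.6325, 0.0609, 0.1468]
tcp_rot: [-1.565, 0.157, -0.156]
wrist_force: [-0.3, -0.0, -1.4]
width: 0.167
```

Request:
jog_arm --pt "0.0002 0 0 0 0.1 0 0" --pt "0.0002 0 0 0 0.12 0 0" --pt "0.0002 0 0 0 0.12 0 0" --pt "0.0002 0 0 0 0.12 0 0" --pt "0.0002 0 0 0 0.12 0 0" --pt "0 0 0 0 0 0 0"

```text
time: 62.7
tool_pos: [0.6335, 0.0614, 0.1468]
tcp_rot: [-1.479, 0.622, -0.621]
wrist_force: [-0.5, 0.1, -1.1]
width: 0.168
```

Run:
```python
from h import *
st(); print(readout.read_state()["torque"]); p=read_camera("scene"); X,ok=cloud(p)
q=X[ok&(X[...,0]>.49)&(X[...,0]<.61)&(X[...,1]>-.09)&(X[...,1]<.08)&(X[...,2]>.064)&(X[...,2]<.074)]
print(cv2.fitLine((q[:,:2]*1000).astype(np.float32),cv2.DIST_HUBER,0,.01,.01).ravel(),len(q))
```

```text
t 62.7 pos [0.6335 0.0614 0.1468] yaw -45.57 F [-0.5  0.1 -1.1] w 0.168 q6 0.85
[0.01263522 0.00698393 0.08049502]
[ 4.40296292e-01  8.97852540e-01  5.88769714e+02 -1.53814945e+01] 377
```

Request:
jog_arm --pt "0.0006 0 -0.0005 0 0.12 0 0" --pt "0.0002 0 0 0 0.12 0 0" --pt "0.0002 0 0 0 0.12 0 0" --pt "0.0002 0 0 0 0.12 0 0" --pt "0.0002 0 0 0 0.12 0 0" --pt "0.0002 0 0 0 0.12 0 0" --pt "0.0002 0 0 0 0.1 0 0" --pt "0 0 0 0 0 0 0"

```text
time: 63.75
tool_pos: [0.6345, 0.0596, 0.1468]
tcp_rot: [-1.184, 1.245, -1.245]
wrist_force: [1.3, -0.1, -2.5]
width: 0.168
```

Run:
```python
from h import *
st(); print(readout.read_state()["torque"]); p=read_camera("scene"); X,ok=cloud(p)
q=X[ok&(X[...,0]>.49)&(X[...,0]<.61)&(X[...,1]>-.09)&(X[...,1]<.1)&(X[...,2]>.064)&(X[...,2]<.074)]
print(cv2.fitLine((q[:,:2]*1000).astype(np.float32),cv2.DIST_HUBER,0,.01,.01).ravel(),len(q))
```

```text
t 63.75 pos [0.6345 0.0596 0.1468] yaw -92.83 F [ 1.3 -0.1 -2.5] w 0.168 q6 1.67
[ 0.03630409 -0.03762483  0.11966541]
[9.7479510e-01 2.2310199e-01 5.6006866e+02 3.9995667e+01] 404
```

Request:
jog_arm --pt "0 0 -0.0005 0 0.1 0 0" --pt "0.0002 0 0 0 0.08 0 0" --pt "0 0 0 0 0.06 0 0" --pt "0 0 0 0 0.04 0 0" --pt "0 0 0 0 0 0 0" --pt "0 0 0 0 0 0 0"

```text
time: 64.55
tool_pos: [0.6344, 0.059, 0.1468]
tcp_rot: [-1.038, 1.44, -1.442]
wrist_force: [0.8, -0.9, -2.1]
width: 0.17
```

Run:
```python
from h import *
st(); print(readout.read_state()["torque"]); p=read_camera("scene"); X,ok=cloud(p)
q=X[ok&(X[...,0]>.49)&(X[...,0]<.61)&(X[...,1]>-.09)&(X[...,1]<.1)&(X[...,2]>.064)&(X[...,2]<.074)]
print(cv2.fitLine((q[:,:2]*1000).astype(np.float32),cv2.DIST_HUBER,0,.01,.01).ravel(),len(q))
```

```text
t 64.55 pos [0.6344 0.059  0.1468] yaw -108.38 F [ 0.8 -0.9 -2.1] w 0.17 q6 1.95
[-0.06923776 -0.03891261  0.15959534]
[ 9.989864e-01 -4.501267e-02  5.568615e+02  5.920411e+01] 365
```

Request:
jog_arm --pt "0 0 0 0 0.05 0 0" --pt "0 0 0 0 0.04 0 0" --pt "0 0 0 0 0 0 0" --pt "0 0 0 0 0 0 0"

```text
time: 65.1
tool_pos: [0.6344, 0.0588, 0.1469]
tcp_rot: [-0.986, 1.502, -1.505]
wrist_force: [0.0, -0.6, -1.4]
width: 0.168
```

Run:
```python
from h import *
st(); print(readout.read_state()["torque"]); p=read_camera("scene"); X,ok=cloud(p)
q=X[ok&(X[...,0]>.49)&(X[...,0]<.61)&(X[...,1]>-.09)&(X[...,1]<.1)&(X[...,2]>.064)&(X[...,2]<.074)]
print(cv2.fitLine((q[:,:2]*1000).astype(np.float32),cv2.DIST_HUBER,0,.01,.01).ravel(),len(q))
```

```text
t 65.1 pos [0.6344 0.0588 0.1469] yaw -113.42 F [ 0.  -0.6 -1.4] w 0.168 q6 2.03
[-0.03313046 -0.04188042  0.17001542]
[ 9.9313664e-01 -1.1696004e-01  5.5684045e+02  6.5198204e+01] 354
```

Request:
jog_arm --pt "0 0 0 0 0.03 0 0" --pt "0 0 0 0 0.02 0 0" --pt "0 0 0 0 0 0 0" --pt "0 0 0 0 -0.07 0 0" --pt "0 0 0 0 -0.07 0 0" --pt "0 0 0 0 -0.02 0 0" --pt "0 0 0 0 0 0 0"

```text
time: 66.03
tool_pos: [0.6345, 0.0591, 0.1471]
tcp_rot: [-1.05, 1.425, -1.427]
wrist_force: [0.1, 0.0, -2.1]
width: 0.171
```

Request:
jog_arm --pt "0 -0.004 0 0 0 0 0" --pt "0 -0.006 0 0 0 0 0" --pt "0 -0.01 0 0 0 0 0" --pt "0 -0.01 0 0 0 0 0" --pt "0 -0.01 0 0 0 0 0" --pt "0 -0.005 0 0 0 0 0" --pt "0 0 0 0 0 0 0"

```text
time: 66.9
tool_pos: [0.6353, 0.0592, 0.1971]
tcp_rot: [-1.046, 1.424, -1.429]
wrist_force: [0.5, 0.8, -2.1]
width: 0.168
```

Run:
```python
from h import *
st(); p=read_camera("scene"); X,ok=cloud(p)
q=X[ok&(X[...,0]>.49)&(X[...,0]<.61)&(X[...,1]>-.09)&(X[...,1]<.1)&(X[...,2]>.064)&(X[...,2]<.074)]
print(cv2.fitLine((q[:,:2]*1000).astype(np.float32),cv2.DIST_HUBER,0,.01,.01).ravel(),len(q))
rect(X,ok,.6,.67,.02,.1,.08,.095,"knob scene")
plan(.6534,.2254,.187,-91,10,0.0)
```

```text
t 66.9 pos [0.6353 0.0592 0.1971] yaw -107.26 F [ 0.5  0.8 -2.1] w 0.168 q6 1.93
[ 9.9097973e-01 -1.3401167e-01  5.5684674e+02  6.5422180e+01] 353
knob scene 247 c [630.9  57.8] size [37.7 36.7] ang 82.7 z 0.0828
[-0.0164, 0.001, -0.0032, -0.0, -0.028, -0.0, 0.0],[-0.0165, 0.001, -0.0027, -0.0, -0.028, -0.0, 0.0],[-0.0166, 0.001, -0.0023, -0.0, -0.028, -0.0, 0.0],[-0.0166, 0.001, -0.0018, -0.0, -0.028, -0.0, 0.0],[-0.0167, 0.001, -0.0013, -0.0, -0.028, -0.0, 0.0],[-0.0167, 0.001, -0.0008, -0.0, -0.028, -0.0, 0.0],[-0.0167, 0.001, -0.0004, -0.0, -0.028, -0.0, 0.0],[-0.0167, 0.001, 0.0001, -0.0, -0.028, -0.0, 0.0],[-0.0167, 0.001, 0.0006, -0.0, -0.028, -0.0, 0.0],[-0.0167, 0.001, 0.0011, -0.0, -0.028, -0.0, 0.0],
```

Keeper at the stop (bar −7.7°, knob −7.3°; bay −7.2°). Key back to the holder.

Request:
jog_arm --pt "-0.018 0 -0.003 0 -0.03 0 0" --pt "-0.018 0 -0.003 0 -0.03 0 0" --pt "-0.018 0 -0.002 0 -0.03 0 0" --pt "-0.018 0 -0.002 0 -0.03 0 0" --pt "-0.018 0 -0.0015 0 -0.03 0 0" --pt "-0.018 0 -0.001 0 -0.03 0 0" --pt "-0.018 0 -0.0005 0 -0.03 0 0" --pt "-0.018 0 0 0 -0.03 0 0" --pt "0 0 0 0 0 0 0" --pt "0 0 0 0 0 0 0"

```text
time: 68.2
tool_pos: [0.6493, 0.2156, 0.1948]
tcp_rot: [-1.187, 1.239, -1.24]
wrist_force: [-0.1, 0.1, -1.5]
width: 0.168
```

Run:
```python
from h import *
st(); plan(.6534,.2254,.15,-91,4,0.0)
```

```text
t 68.2 pos [0.6493 0.2156 0.1948] yaw -92.38 F [-0.1  0.1 -1.5] w 0.168 q6 1.9
[-0.0025, 0.0112, 0.0009, -0.0, -0.006, -0.0, 0.0],[-0.0025, 0.0112, 0.0009, -0.0, -0.006, -0.0, 0.0],[-0.0025, 0.0112, 0.0009, -0.0, -0.006, -0.0, 0.0],[-0.0025, 0.0112, 0.001, -0.0, -0.006, -0.0, 0.0],
```

Request:
jog_arm --pt "-0.0027 0.0105 0.001 0 -0.006 0 0" --pt "-0.0027 0.0105 0.001 0 -0.006 0 0" --pt "-0.0025 0.0105 0.001 0 -0.006 0 0" --pt "-0.0015 0.008 0.001 0 -0.006 0 0" --pt "0 0 0 0 0 0 0" --pt "0 0 0 0 0 0 0"

```text
time: 68.95
tool_pos: [0.6534, 0.2231, 0.151]
tcp_rot: [-1.201, 1.223, -1.223]
wrist_force: [-0.4, -0.3, -1.6]
width: 0.174
```

Run:
```python
from h import *
st(); plan(.6534,.2254,.15,-91,1,0.0)
```

```text
t 68.95 pos [0.6534 0.2231 0.151 ] yaw -91.06 F [-0.4 -0.3 -1.6] w 0.174 q6 1.88
[-0.0023, 0.001, -0.0, 0.0, -0.001, 0.001, 0.0],
```

Request:
jog_arm --pt "-0.0022 0.006 0 0 0 0 0" --pt "0 0.008 0 0 0 0 0" --pt "0 0.008 0 0 0 0 0" --pt "0 0.008 0 0 0 0 0" --pt "0 0 0 0 0 0 0"

```text
time: 69.58
tool_pos: [0.6536, 0.2255, 0.1194]
tcp_rot: [-1.201, 1.222, -1.223]
wrist_force: [-1.3, 0.2, -1.0]
width: 0.171
```

Request:
jog_arm --pt "0 0.008 0 0 0 0 0" --pt "0 0.008 0 0 0 0 0" --pt "0 0.008 0 0 0 0 0" --pt "0 0.005 0 0 0 0 0" --pt "0 0 0 0 0 0 0"

```text
time: 70.2
tool_pos: [0.6536, 0.2255, 0.0882]
tcp_rot: [-1.201, 1.222, -1.223]
wrist_force: [0.3, 0.6, -1.9]
width: 0.17
```

Run:
```python
from h import *
st()
```

```text
t 70.2 pos [0.6536 0.2255 0.0882] yaw -91.06 F [ 0.3  0.6 -1.9] w 0.17 q6 1.89
```

Lower to ~0.081, release, rise.

Request:
jog_arm --pt "0 0.003 0 0 0 0 0" --pt "0 0.003 0 0 0 0 0" --pt "0 0.001 0 0 0 0 0" --pt "0 0 0 0 0 0 0" --pt "0 0 0 0 0 0 1" --pt "0 0 0 0 0 0 1" --pt "0 0 0 0 0 0 1" --pt "0 0 0 0 0 0 1" --pt "0 0 0 0 0 0 1" --pt "0 0 0 0 0 0 1"

```text
time: 71.45
tool_pos: [0.6555, 0.2261, 0.0834]
tcp_rot: [-1.196, 1.22, -1.224]
wrist_force: [-0.9, -0.1, -0.0]
width: 0.999
```

Request:
jog_arm --pt "0 -0.015 0 0 0 0 1" --pt "0 -0.03 0 0 0 0 1" --pt "0 -0.04 0 0 0 0 1" --pt "0 -0.04 0 0 0 0 1" --pt "0 -0.02 -0.03 0 0 0 1" --pt "0 0 -0.03 0 0 0 1" --pt "0 0 0 0 0 0 1" --pt "0 0 0 0 0 0 1"

```text
time: 72.45
tool_pos: [0.5959, 0.2275, 0.2417]
tcp_rot: [-1.188, 1.215, -1.226]
wrist_force: [1.4, -0.1, -0.5]
width: 0.995
```

Run:
```python
from h import *
st(); p=read_camera("wrist"); X,ok=cloud(p); cv2.imwrite("pics/w20.png",p["img"])
rect(X,ok,.59,.71,.19,.27,.078,.1,"key"); rect(X,ok,.59,.71,.16,.29,.04,.05,"holder"); rect(X,ok,.61,.66,.03,.09,.08,.095,"knob")
rect(X,ok,.5,.57,.06,.09,.034,.045,"stack"); rect(X,ok,.49,.61,.045,.1,.066,.076,"bar")
```

```text
t 72.45 pos [0.5959 0.2275 0.2417] yaw -91.08 F [ 1.4 -0.1 -0.5] w 0.995 q6 1.92
key 1436 c [651.9 225.4] size [15.6 59.4] ang 88.6 z 0.0893
holder 2284 c [651.5 225.3] size [56.2 56. ] ang 85.9 z 0.0455
knob 1718 c [632.   59.5] size [37.5 36.2] ang 82.6 z 0.0843
stack 1330 c [535.6  80. ] size [24.3 71.6] ang 83.3 z 0.0407
bar 2095 c [559.4  69. ] size [ 19.9 104.7] ang 82.1 z 0.0703
```

View pics/w20.png

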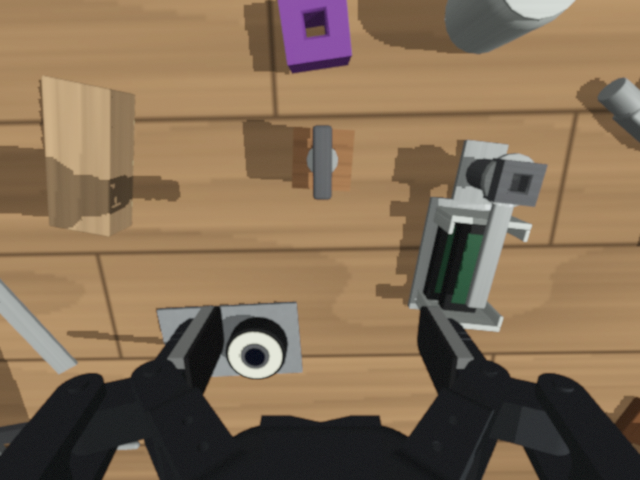

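Key stands in its wooden holder at (322,162). The bar lies along the bay over the stack at (488,255), and the gripper touches nothing.

```bash
python3 -c "from workcell import bot; print(bot.finish_job())"
```

```text
the job is handed in; nothing more can be done
None
```

The job is done and handed in at about 72 s of the 208 s allowed; `finish_job` gives no verdict, so what follows rests on my own measurements.

- **What I did:** I opened the keeper with the key and stood the key back in its holder. I then held the wide and the narrow cartridge over the camera for more than 2 s each and stacked them in the bay. Last, I shut the keeper with the key and returned the key to its holder. The medium cartridge was not on the bench in any view, so I treated it as absent.
- **Keeper:** after shutting, the bar stood at about −7.7° and the knob at −7.4°, against about −7.2° for the bay. That puts the keeper at its shut stop, about 1.5 rad.
- **Stack:** it lies flat, with its top at 0.041 m against 0.040 m expected. Before the bar was swung over, the picture showed the narrow cartridge centred on the wide one.
- **Key:** its handle centre is about 0.4 mm from the holder's centre. Its top is 44 mm above the holder's mouth, so the handle centre is 33 mm above it, as it should be.
- **Bystanders:** I did not go near the tin, hammer, offcut or the look-alikes. I did not measure the first three again at the end.
- **Disagreements:**
  - The top and wrist cameras differed by 1–2 mm along x on the bay and knob, which is within their calibration.
  - Line fits of the bar half-way through a turn were off by several degrees, so I relied on the fits at the stops.
  - The last measured patch of the stack was partly hidden by the bar, so its sideways value is not meaningful.

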